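Rack the sharpened gravers and take up the mushroom-handled one for engraving

ROBOT

A 6-joint arm with a two-finger parallel gripper is mounted at the origin on a cart in front of the work surface, level with it; the furniture and walls round the work are solid. World frame = base frame: x ahead of the robot, y to its left, z up, the work surface at z = 0. Lengths are in m, angles in rad, forces in N, time in s.
With the tool pointing down it reaches from about 0.35 to 0.975 m from the base axis. Payload 4.9 kg.
Tool frame: the origin (TCP) lies midway between the tips of the shut fingers; the grasp point (between the pads) lies 19 mm behind it; z points along the fingers, y is the line along which they close (so a half turn about z gives the same grasp; the last joint's range is limited). The gripper opens to 85 mm and grips with 20 to 120 N. Pads are 22 mm wide; open, the fingers measure 114 mm over their backs; the gripper's body (76 mm by 85 mm) begins 54 mm behind the grasp point. The pads swing forward as they close: fully open they stand 13 mm farther back than shut.
Start: joints at [1.166, 0.053, 1.613, -0, 1.476, -0.119], TCP at [0.176, 0.6, 0.231] pointing down, gripper open.
Joint ranges: [-3.01, 3.01], [-1.01, 2.22], [0.06, 2.58], [-1.02, 4.17], [0.09, 2.62], [-3.14, 3.14]. Speed limits (rad/s): [2.57, 2.57, 3.14, 3.14, 3.14, 3.14].

INTERFACE

Orientations are given as a rotation vector (axis times angle).
In Python, from station import ctrl gives the robot as it stands.
- The arm moves only by the shell command python3 -m handwheel 'ROWS' [FORCE]. ROWS is JSON, a list of rows, each an object with "gripper": the gripper command: -1 is fully open, 1 is shut, values between are in proportion; "offset": the shift along the tool's x, y, z in mm, a list of three; "rotation": the turn, a rotation vector about the tool's x, y, z in rad, a list of three. A call has exactly 8 rows; each row is the pose to reach, as a shift and turn from the pose commanded when the call began, along the tool's axes at that moment; what a row does not reach only later rows make up. A row lasts 1/8 s, in which the tool goes at most 62.5 mm and 10.7 degrees, less where a joint would pass 70% of its speed; a pose out of reach is approached as far as the arm can. A call with a gripper value outside its range is refused whole. The fingers move at their own pace and stop on an object; FORCE is the grip in N (left out, the last holds). Time passes only in rows, so rows that repeat a pose let the fingers close, or fill a call up. It gives the time, the measured TCP pose, the force, the opening and the grip force at its end, in the units of the state.
- ctrl.get_obs(): the state, without advancing time (a new reading comes with each control period).
- ctrl.get_image(name): name is "side" or "top" or "wrist"; returns a dict with "image" (400x640x3 uint8, red, green, blue), "fovy" (degrees; the focal length in pixels is half the picture's height over the tangent of half this angle, whatever the lens; pixels are square), "cx", "cy" (the principal point, pixels), "k1" (the pictures are not rectified: a ray, as slopes to the right and down, at radius r is drawn at 1 + k1 r^2 times it, then the intrinsics apply), "xyz" and "attitude" of the camera in the world. Camera axes: x right, y up, looking along -z (the intrinsics and any distortion apply to the point x, -y, -z); pixel columns grow to the right and rows downward; lengths in m; the calibration is good to about 2 mm. A picture is of the moment at which its call begins. There is no depth.
- ctrl.finish_job(): hands the job in; it is judged then, once.
The state is a dict: "t": time; "q": joint angles; "dq": joint speeds; "effort": joint torques, N m; "tool_pos": TCP position; "tool_rot": TCP orientation; "contact_force": force on the tool from outside, world axes, zero at the start; "wrist_torque": the same for the moment, N m; "opening": finger opening in m; "grip_force": force on a finger pad.
Only numpy, scipy, OpenCV 4.12 (cv2) and the standard library are available. Lean on these libraries where they do the work, as an engineer would, in place of code of your own. Each camera call takes 0.05 s, during which the arm holds its last target. There are 200 camera calls.

TASK

Two freshly sharpened gravers stand in the little bridge at the end of the sharpening stone: first put both into the two empty holes of the graver rack, pushed fully home, and let go of them. Then draw the graver with the short, thick mushroom handle up out of the rack, take it to the ball vice and slope it to the engraving angle, about 45 degrees, point down, with the point a finger's breadth above the middle of the copper plate; neither a graver nor the gripper may touch the vice or its plate. Finish while still holding it there, sloped and still, with the other five gravers all standing in the rack.

Things in the scene. Friction and masses are not known exactly. Their poses are not given: they have to be found in the camera images.
- rack: Graver rack, fixed: a pale drilled wooden board on two cheeks over a base 274 mm long, 78 mm wide; board 262 x 56 x 16 mm with its top 68 mm above the bench, open below. Origin on the bench under the middle of the row, y along the row of six holes, z up.
- rack_hole0 (a point): Mouth of rack hole 0 at the top of the board, 68 mm above the bench (holes 0 to 5 run along the rack's +y, 42 mm apart; each 14.4 mm wide, right through; no bottom below until the base). Four hold gravers at the start, two, which vary, are empty.
- rack_hole1 (a point): Mouth of rack hole 1 at the top of the board, 68 mm above the bench (holes 0 to 5 run along the rack's +y, 42 mm apart; each 14.4 mm wide, right through; no bottom below until the base). Four hold gravers at the start, two, which vary, are empty.
- rack_hole2 (a point): Mouth of rack hole 2 at the top of the board, 68 mm above the bench (holes 0 to 5 run along the rack's +y, 42 mm apart; each 14.4 mm wide, right through; no bottom below until the base). Four hold gravers at the start, two, which vary, are empty.
- rack_hole3 (a point): Mouth of rack hole 3 at the top of the board, 68 mm above the bench (holes 0 to 5 run along the rack's +y, 42 mm apart; each 14.4 mm wide, right through; no bottom below until the base). Four hold gravers at the start, two, which vary, are empty.
- rack_hole4 (a point): Mouth of rack hole 4 at the top of the board, 68 mm above the bench (holes 0 to 5 run along the rack's +y, 42 mm apart; each 14.4 mm wide, right through; no bottom below until the base). Four hold gravers at the start, two, which vary, are empty.
- rack_hole5 (a point): Mouth of rack hole 5 at the top of the board, 68 mm above the bench (holes 0 to 5 run along the rack's +y, 42 mm apart; each 14.4 mm wide, right through; no bottom below until the base). Four hold gravers at the start, two, which vary, are empty.
- ball_vice: Engraver's ball vice, fixed: dark ball in a rubber ring 116 mm across, jaws on top that hold a copper plate 52 x 40 mm lying level on top; four brass pins at the plate's two short edges (local x = +-28.5 mm) stand 3.5 mm above its face; a screw head reaches 54 mm out on local -x. Origin on the bench under its middle, z up.
- plate (a point): Middle of the copper plate's upper face, 81 mm above the bench.
- mushroom_graver_grip (a point): Graver with a short, thick mushroom handle: middle of the thick part (round, 34 mm wide, 18 to 38 mm above the shoulder; neck 21 mm, top at 45 mm), 28 mm above the shoulder. Its z axis runs from the point to the handle. Below the shoulder: ferrule 12 mm wide, 15 mm long, tapered; 5 mm blade; point 52 mm below it. Seated, the shoulder rests on the board. About 55 g.
- mushroom_graver_point (a point): The cutting point of the mushroom-handled graver; axes as its other point.
- graver_a_grip (a point): Straight-handled graver that stands in the rack and stays there. Point on its axis at mid-handle, 28 mm above the shoulder; handle round, 20 mm wide, top 58 mm above the shoulder; ferrule, blade, length and weight below the shoulder as the mushroom graver's. z from point to handle.
- graver_b_grip (a point): Straight-handled graver that stands in the rack and stays there. Point on its axis at mid-handle, 28 mm above the shoulder; handle round, 20 mm wide, top 58 mm above the shoulder; ferrule, blade, length and weight below the shoulder as the mushroom graver's. z from point to handle.
- graver_c_grip (a point): Straight-handled graver that stands in the rack and stays there. Point on its axis at mid-handle, 28 mm above the shoulder; handle round, 20 mm wide, top 58 mm above the shoulder; ferrule, blade, length and weight below the shoulder as the mushroom graver's. z from point to handle.
- spare_0_grip (a point): Straight-handled graver that at the start stands in the two-hole bridge at the sharpening stone; goes into an empty rack hole. Point on its axis at mid-handle, 28 mm above the shoulder; handle round, 20 mm wide, top 58 mm above the shoulder; ferrule, blade, length and weight below the shoulder as the mushroom graver's. z from point to handle.
- spare_1_grip (a point): Straight-handled graver that at the start stands in the two-hole bridge at the sharpening stone; goes into an empty rack hole. Point on its axis at mid-handle, 28 mm above the shoulder; handle round, 20 mm wide, top 58 mm above the shoulder; ferrule, blade, length and weight below the shoulder as the mushroom graver's. z from point to handle.
- station: Sharpening stone in a wooden case 246 x 78 mm, fixed; at its +y end a small drilled bridge 104 mm long with two holes on the case's centre line, 41 and 91 mm along +y from the origin, board top 68 mm above the bench. Origin on the bench under the middle of the case, y along it, z up.
Mind the look-alikes: they are no part of the job. What is shaped like the part that bears mushroom_graver_grip but green or turquoise is not meant.

How it is judged:
On the way, in this order (a step that is already met when the one before it is completed fails the run):
1. both sharpened gravers stand fully home in empty holes of the rack and are let go, the mushroom-handled one still in its own (z of each of spare_0_grip, spare_1_grip, mushroom_graver_grip in the frame of rack below 0.1 m and angle between each of spare_0_grip, spare_1_grip, mushroom_graver_grip's own z axis and vertical below 0.12 rad and x of spare_0_grip in the frame of rack between -0.006 and 0.006 m and y of spare_0_grip in the frame of rack between -0.12 and 0.12 m and x of spare_1_grip in the frame of rack between -0.006 and 0.006 m and y of spare_1_grip in the frame of rack between -0.12 and 0.12 m and contact force between the fingers and spare_0 below 0.1 N and contact force between the fingers and spare_1 below 0.1 N and x of mushroom_graver_grip in the frame of rack between -0.006 and 0.006 m and y of mushroom_graver_grip in the frame of rack between -0.12 and 0.12 m), for 0.2 s.
2. the mushroom-handled graver has been drawn up out of the rack, its point above the drilled board (z of mushroom_graver_point in the frame of rack above 0.07 m and contact force between the fingers and mushroom_graver above 0.5 N), for 0.1 s.
At the end, for the whole second after the job is handed in: The mushroom graver is held still, 30 to 60 degrees from upright, point down, the point within 15 mm sideways of the plate's middle and 3 to 35 mm above it, touching only the fingers; the five others stand upright within 7 degrees in rack holes, shoulders within 4 mm of the board (z of each of spare_0_grip, spare_1_grip, graver_a_grip, graver_b_grip, graver_c_grip in the frame of rack below 0.1 m and angle between each of spare_0_grip, spare_1_grip, graver_a_grip, graver_b_grip, graver_c_grip's own z axis and vertical below 0.12 rad and x of spare_0_grip in the frame of rack between -0.006 and 0.006 m and y of spare_0_grip in the frame of rack between -0.12 and 0.12 m and x of spare_1_grip in the frame of rack between -0.006 and 0.006 m and y of spare_1_grip in the frame of rack between -0.12 and 0.12 m and x of graver_a_grip in the frame of rack between -0.006 and 0.006 m and y of graver_a_grip in the frame of rack between -0.12 and 0.12 m and x of graver_b_grip in the frame of rack between -0.006 and 0.006 m and y of graver_b_grip in the frame of rack between -0.12 and 0.12 m and x of graver_c_grip in the frame of rack between -0.006 and 0.006 m and y of graver_c_grip in the frame of rack between -0.12 and 0.12 m and angle between mushroom_graver_grip's own z axis and vertical between 0.52 and 1.05 rad and horizontal distance between mushroom_graver_point and plate below 0.015 m and z of mushroom_graver_point in the frame of ball_vice between 0.084 and 0.116 m and contact force between the fingers and mushroom_graver above 0.5 N and contact force between mushroom_graver and ball_vice below 0.05 N and linear speed of mushroom_graver below 0.02 m/s and angular speed of mushroom_graver below 0.15 rad/s); the arm keeps its last pose, push and grip.
It fails at once if a graver or the gripper touches the ball vice or the plate in it (contact force between any of graver_a, graver_b, mushroom_graver, graver_c, spare_0, spare_1, the fingers and ball_vice above 0.3 N).
It also fails if it takes over 72 s, if anything falls off the work surface, if the arm or the gripper's body presses on something with over 40 N, if the wrist force passes 120 N, or if a joint passes its speed limit or range.

## Working session

There is one attempt and no reset: what is moved stays moved. The work goes in short steps, Python scripts to look and compute and a shell command to move; the robot and the scene stay as the last step left them, time stands still between calls to the robot, and variables do not carry over. Pictures are saved under pics/ and viewed, at most 10 in all, crops included, and the job is handed in when it is done.

```bash
ls; mkdir -p pics; python3 - <<'E'
from station import ctrl
import cv2
o=ctrl.get_obs();print(o)
for n in("side","top"):
    d=ctrl.get_image(n);cv2.imwrite(f"pics/{n}0.png",d["image"][:,:,::-1]);print(n,{k:v for k,v in d.items() if k!="image"})
E
```

```text
pics
{'t': 0.0, 'q': array([ 1.16599142e+00,  5.33721362e-02,  1.61425629e+00,  1.77928497e-05,
        1.47602000e+00, -1.18983523e-01]), 'dq': array([-0.00129643, -0.00134618, -0.00019466, -0.00228276, -0.00026636,
       -0.00174434]), 'effort': array([-1.07468024e-04, -3.93690848e+01, -3.70170164e+01, -3.38670634e-05,
        7.21293458e-03, -2.80431166e-06]), 'tool_pos': array([0.17595824, 0.59908197, 0.23007608]), 'tool_rot': array([-0.44736468, -3.10902044,  0.00311135]), 'contact_force': array([ 0.37538711,  0.99272325, -0.07054211]), 'wrist_torque': array([-0.0112343 , -0.00413929, -0.02462413]), 'grip_force': 0.0, 'opening': 0.08495564219738326}
side {'fovy': 46.71133162261724, 'cx': 323.08809682657335, 'cy': 207.41532271283893, 'k1': -0.027425093050871208, 'xyz': array([ 0.03820165, -0.68802065,  0.85635867]), 'attitude': array([ 0.84181343, -0.26178684, -0.58422344])}
top {'fovy': 47.68645334025554, 'cx': 325.0892769542546, 'cy': 198.73569246932792, 'k1': -0.042620864261170066, 'xyz': array([0.32077661, 0.05265319, 1.3353914 ]), 'attitude': array([ 0.13040275, -0.12825986, -1.54738645])}
```

View pics/top0.png

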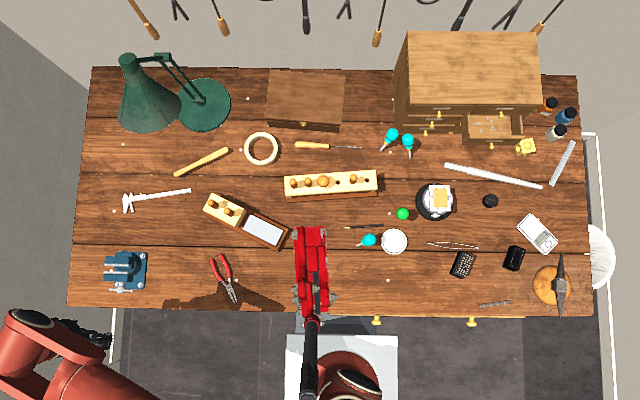

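View pics/side0.png

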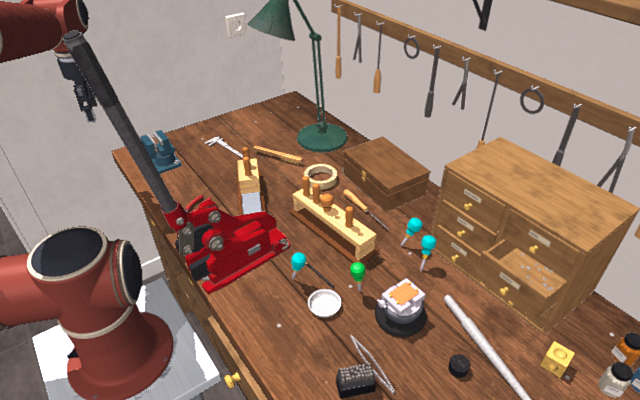

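The top view shows the rack at about (330,183), the bridge at (225,210), the vice at (438,198) and a red lever press standing at (310,270). Next I need an enlarged crop and a helper file.

```bash
cat > h.py <<'E'
import numpy as np, cv2
from scipy.spatial.transform import Rotation as R
from station import ctrl
def cam(n):
    d=ctrl.get_image(n); h=d["image"].shape[0]
    f=h/2/np.tan(np.radians(d["fovy"])/2)
    d["K"]=np.array([[f,0,d["cx"]],[0,f,d["cy"]],[0,0,1.]]);d["D"]=np.array([d["k1"],0,0,0,0.])
    d["R"]=R.from_rotvec(d["attitude"]).as_matrix()@np.diag([1,-1,-1]); return d
def ray(d,uv):
    p=cv2.undistortPoints(np.array(uv,float).reshape(-1,1,2),d["K"],d["D"])[:,0]
    return np.c_[p,np.ones(len(p))]@d["R"].T
def onz(d,uv,z):
    r=ray(d,uv); return d["xyz"]+r*((z-d["xyz"][2])/r[:,2])[:,None]
def proj(d,P):
    c=(np.array(P,float).reshape(-1,3)-d["xyz"])@d["R"]
    return cv2.projectPoints(c,np.zeros(3),np.zeros(3),d["K"],d["D"])[0][:,0]
def two(d1,u1,d2,u2):
    a=ray(d1,[u1])[0];b=ray(d2,[u2])[0]
    s=np.linalg.lstsq(np.c_[a,-b],d2["xyz"]-d1["xyz"],rcond=None)[0]
    p,q=d1["xyz"]+s[0]*a,d2["xyz"]+s[1]*b
    return (p+q)/2,np.linalg.norm(p-q)
E
python3 - <<'E'
from h import *
t=cv2.imread("pics/top0.png");s=cv2.imread("pics/side0.png")
a=cv2.resize(t[160:260,195:395],(800,400),interpolation=cv2.INTER_CUBIC)
b=cv2.resize(s[140:265,230:390],None,fx=1.6,fy=1.6,interpolation=cv2.INTER_CUBIC)
b=cv2.copyMakeBorder(b,0,0,0,800-b.shape[1],cv2.BORDER_CONSTANT)
c=cv2.resize(t[175:225,405:470],None,fx=4,fy=4,interpolation=cv2.INTER_CUBIC);b[:200,300:560]=c
cv2.imwrite("pics/c1.png",np.vstack([a,b]))
d=cam("top")
print(onz(d,[[323,181],[293,184],[225,210]],.1).round(3),onz(d,[[439,198]],.081).round(3), onz(d,[[310,310],[310,228],[295,305]],.1).round(3))
E
```

```text
[[0.577 0.063 0.1  ]
 [0.566 0.146 0.1  ]
 [0.49  0.332 0.1  ]] [[ 0.538 -0.265  0.081]] [[0.225 0.091 0.1  ]
 [0.445 0.096 0.1  ]
 [0.237 0.131 0.1  ]]
```

View pics/c1.png

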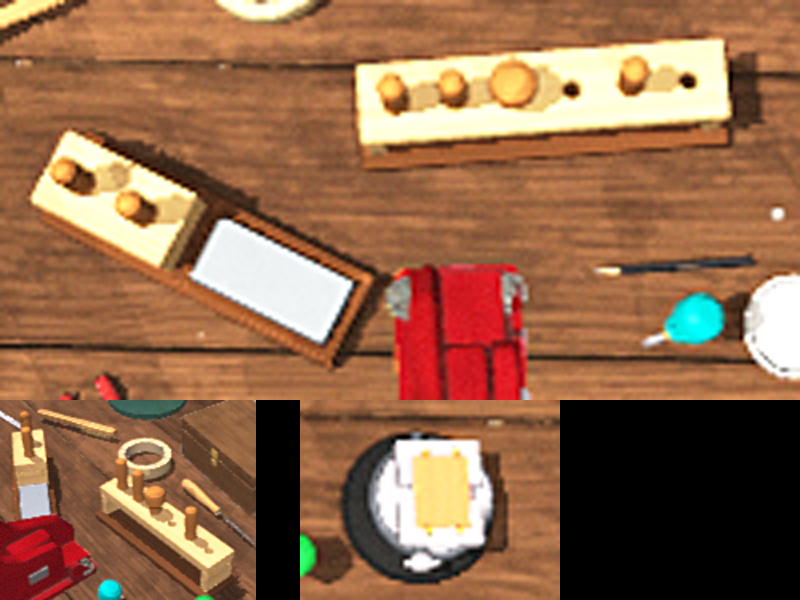

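Mushroom candidates in the top view: the wooden one in the rack at (323,181), turquoise ones at (391,135), (408,140), (368,240), and a green one at (403,214). Only the wooden one in the rack fits, and the crop confirms it. The empty holes, counting from the left, are the 4th at (338,182) and the 6th at (367,180).

```bash
python3 - <<'E'
from h import *
T=cam("top");S=cam("side")
for d in(T,S): d["hsv"]=cv2.cvtColor(d["image"],cv2.COLOR_RGB2HSV)
print("lever end",two(T,(310,396),S,(78,40)),"lever low",two(T,(311,322),S,(175,215)))
# pale boards
for n,d in(("T",T),("S",S)):
    H=d["hsv"]; m=cv2.inRange(H,(18,30,190),(32,150,255))
    for c in cv2.findContours(m,0,2)[0]:
        if cv2.contourArea(c)>300:
            (x,y)=cv2.minAreaRect(c)[0]; q=cv2.approxPolyDP(cv2.convexHull(c),3,True)[:,0]
            print(n,"pale",cv2.contourArea(c),(round(x),round(y)),q.tolist(),onz(d,q,.068).round(3)[:,:2].tolist() if n=="T" else "")
    m=cv2.inRange(H,(8,120,120),(17,255,255))
    for c in cv2.findContours(m,0,2)[0]:
        x,y,w,h=cv2.boundingRect(c)
        if 15<cv2.contourArea(c)<400 and 190<x<450 and 140<y<320: print(n,"orange",x,y,w,h,cv2.contourArea(c))
# empty holes dark spots
g=cv2.cvtColor(T["image"],cv2.COLOR_RGB2GRAY).astype(float)
for u,v in((338,182),(367,180)):
    p=g[v-4:v+5,u-4:u+5];w=np.clip(150-p,0,None);yy,xx=np.mgrid[v-4:v+5,u-4:u+5]
    c=((w*xx).sum()/w.sum(),(w*yy).sum()/w.sum());print("hole",c,onz(T,[c],.066).round(4))
E
```

```text
lever end (array([0.13556101, 0.07200781, 0.61122018]), np.float64(0.0013429409508001185)) lever low (array([0.20555617, 0.08420494, 0.22383636]), np.float64(0.002613556347219874))
T pale 674.5 (223, 209) [[211, 193], [243, 208], [234, 226], [203, 210]] [[0.542, 0.382], [0.501, 0.289], [0.449, 0.311], [0.493, 0.402]]
T pale 1760.0 (330, 182) [[375, 170], [376, 189], [285, 195], [284, 176]] [[0.618, -0.085], [0.563, -0.088], [0.541, 0.171], [0.596, 0.175]]
T orange 239 302 23 9 96.0
T orange 435 243 30 5 24.0
T orange 285 235 9 12 49.5
S pale 341.0 (560, 354) [[554, 342], [573, 352], [566, 366], [547, 354]] 
S pale 739.0 (334, 214) [[293, 194], [302, 189], [333, 204], [375, 234], [359, 244]] 
S orange 390 283 28 22 306.5
S orange 417 202 15 8 24.5
hole (np.float64(337.3241965973535), np.float64(182.0945179584121)) [[0.5813 0.0224 0.066 ]]
hole (np.float64(366.4953897736798), np.float64(179.9388097233864)) [[ 0.5892 -0.0611  0.066 ]]
```

```bash
python3 - <<'E'
from h import *
T=cam("top");S=cam("side")
P=[[0,0,0],[0,0,.2],[0,0,.4],[0,0,.6],[.176,.6,.23],[.176,.6,.45],[.176,.6,.6]]
for p,a,b in zip(P,proj(T,P),proj(S,P)): print(p,a.round(),b.round())
a=cv2.resize(T["image"][290:,:400],(800,220));b=cv2.resize(S["image"][:400,:250],(400,640))[:380]
b=cv2.copyMakeBorder(S["image"][:380,:400],0,0,0,400,cv2.BORDER_CONSTANT)
w=cam("wrist");b[:,400:]=cv2.resize(w["image"],(608,380))[:,100:500]
cv2.imwrite("pics/r.png",np.vstack([a,b])[:,:,::-1]); print({k:w[k] for k in("fovy","xyz","attitude")})
E
```

```text
[0, 0, 0] [341. 389.] [121. 354.]
[0, 0, 0.2] [344. 410.] [ 89. 293.]
[0, 0, 0.4] [349. 441.] [ 46. 210.]
[0, 0, 0.6] [356. 488.] [-15.  90.]
[0.176, 0.6, 0.23] [ 95. 330.] [ 94. 118.]
[0.176, 0.6, 0.45] [ 39. 343.] [66. 39.]
[0.176, 0.6, 0.6] [-18. 356.] [ 43. -27.]
{'fovy': 65.34036256941216, 'xyz': array([0.09974743, 0.62365518, 0.3728824 ]), 'attitude': array([-0.27025886, -0.20285736,  1.27344378])}
```

View pics/r.png

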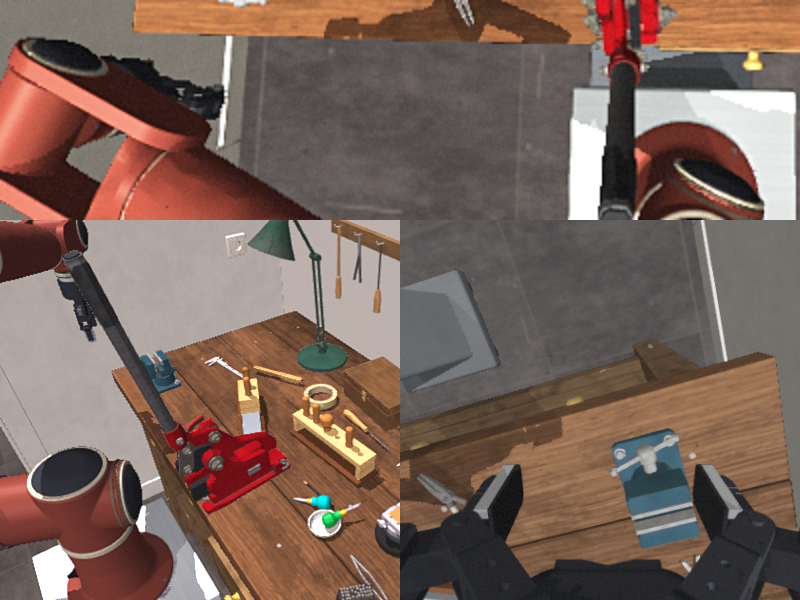

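```bash
python3 - <<'E'
from h import *
T=cam("top");S=cam("side")
q=1.166;h=np.array([np.cos(q),np.sin(q)]);l=np.array([-np.sin(q),np.cos(q)])
for n,d,uv in(("T capwrist",T,(33,318)),("T tubeA upper edge end",T,(104,358)),("T tubeA upper far",T,(155,394)),("T tube lower end",T,(63,368)),("T tube lower far",T,(52,400)),("T plate",T,(75,345)),("S forearm upper",S,(5,2)),("S fore lower",S,(20,57)),("S wrist",S,(75,20))):
  for z in(.45,.55,.65):
    p=onz(d,[uv],z)[0][:2]; print(n,z,p.round(3),"along",(p@h).round(3),"left",(p@l).round(3))
b=cv2.resize(T["image"][300:,:200],(800,400),interpolation=cv2.INTER_CUBIC);cv2.imwrite("pics/arm.png",b[:,:,::-1])
E
```

```text
T capwrist 0.45 [0.223 0.617] along 0.655 left 0.038
T capwrist 0.55 [0.234 0.553] along 0.601 left 0.003
T capwrist 0.65 [0.245 0.49 ] along 0.547 left -0.032
T tubeA upper edge end 0.45 [0.153 0.47 ] along 0.492 left 0.044
T tubeA upper edge end 0.55 [0.172 0.423] along 0.456 left 0.008
T tubeA upper edge end 0.65 [0.191 0.376] along 0.42 left -0.028
T tubeA upper far 0.45 [0.091 0.367] along 0.373 left 0.061
T tubeA upper far 0.55 [0.117 0.331] along 0.351 left 0.023
T tubeA upper far 0.65 [0.143 0.296] along 0.328 left -0.015
T tube lower end 0.45 [0.132 0.548] along 0.556 left 0.095
T tube lower end 0.55 [0.153 0.492] along 0.513 left 0.053
T tube lower end 0.65 [0.174 0.436] along 0.47 left 0.011
T tube lower far 0.45 [0.072 0.564] along 0.547 left 0.155
T tube lower far 0.55 [0.101 0.506] along 0.505 left 0.107
T tube lower far 0.65 [0.129 0.449] along 0.463 left 0.058
T plate 0.45 [0.175 0.529] along 0.555 left 0.047
T plate 0.55 [0.192 0.475] along 0.512 left 0.011
T plate 0.65 [0.208 0.421] along 0.469 left -0.025
S forearm upper 0.45 [0.096 1.054] along 1.007 left 0.327
S forearm upper 0.55 [0.082 0.625] along 0.607 left 0.171
S forearm upper 0.65 [0.068 0.197] along 0.207 left 0.015
S fore lower 0.45 [0.064 0.546] along 0.527 left 0.156
S fore lower 0.55 [0.058 0.243] along 0.246 left 0.043
S fore lower 0.65 [ 0.051 -0.061] along -0.036 left -0.071
S wrist 0.45 [0.229 0.736] along 0.766 left 0.08
S wrist 0.55 [0.182 0.385] along 0.426 left -0.015
S wrist 0.65 [0.135 0.035] along 0.085 left -0.11
```

View pics/arm.png

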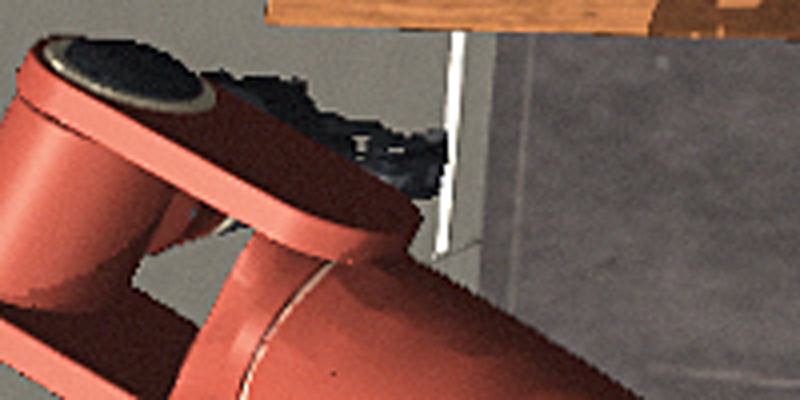

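The arm views show the forearm lying about 7 cm left of the base heading at z ≈ 0.55. The red press's lever stands beside the base with its top at (0.136, 0.072, 0.61), so the forearm could hit it. I'll rise and turn first, and log the joints to work out the arm's geometry.

```bash
python3 -m handwheel '[{"gripper":-1,"offset":[0,0,-60],"rotation":[0,0,0.18]},{"gripper":-1,"offset":[0,0,-120],"rotation":[0,0,0.36]},{"gripper":-1,"offset":[0,0,-180],"rotation":[0,0,0.54]},{"gripper":-1,"offset":[0,0,-220],"rotation":[0,0,0.72]},{"gripper":-1,"offset":[0,0,-220],"rotation":[0,0,0.9]},{"gripper":-1,"offset":[0,0,-220],"rotation":[0,0,1.08]},{"gripper":-1,"offset":[0,0,-220],"rotation":[0,0,1.26]},{"gripper":-1,"offset":[0,0,-220],"rotation":[0,0,1.44]}]' 60
python3 -c "
from h import *
o=ctrl.get_obs();print(o['t'],o['q'].round(4).tolist(),o['tool_pos'].round(4),o['tool_rot'].round(3))"
```

```text
t: 1.5
tool_pos: [0.1762, 0.5996, 0.4513]
tool_rot: [-2.393, -2.036, -0.0]
contact_force: [-0.2, 0.7, -0.5]
opening: 0.0854
grip_force: 0.0
1.5 [1.166, 0.0159, 1.2914, -0.0, 1.8343, 1.3269] [0.1762 0.5996 0.4513] [-2.393 -2.036 -0.   ]
```

```bash
python3 -m handwheel '[{"gripper":-1,"offset":[-26,44,0],"rotation":[0,0,0.13]},{"gripper":-1,"offset":[-52,88,0],"rotation":[0,0,0.26]},{"gripper":-1,"offset":[-78,132,0],"rotation":[0,0,0.26]},{"gripper":-1,"offset":[-104,176,0],"rotation":[0,0,0.26]},{"gripper":-1,"offset":[-130,220,0],"rotation":[0,0,0.26]},{"gripper":-1,"offset":[-156,264,0],"rotation":[0,0,0.26]},{"gripper":-1,"offset":[-182,308,0],"rotation":[0,0,0.26]},{"gripper":-1,"offset":[-204,349,0],"rotation":[0,0,0.26]}]'
python3 - <<'E'
from h import *
from scipy.optimize import least_squares
o=ctrl.get_obs();print(o['q'].round(4).tolist(),o['tool_pos'].round(4),o['tool_rot'].round(3))
Q=[[.0534,1.6143],[.0159,1.2914],o['q'][1:3]];P=[[.176,.599,.2301],[.1762,.5996,.4513],o['tool_pos']];q1=[1.166,1.166,o['q'][0]]
Q=np.array(Q);P=np.array(P);q1=np.array(q1)
al=P[:,0]*np.cos(q1)+P[:,1]*np.sin(q1);la=-P[:,0]*np.sin(q1)+P[:,1]*np.cos(q1);print("along",al,"lat",la)
f=lambda x:np.r_[x[0]*np.sin(Q[:,0])+x[1]*np.sin(Q.sum(1)+x[2])-al, x[3]+x[0]*np.cos(Q[:,0])+x[1]*np.cos(Q.sum(1)+x[2])-P[:,2]]
r=least_squares(f,[.4,.6,.1,0]);print(r.x,r.fun.round(4))
w=cam("wrist");cv2.imwrite("pics/w1.png",w["image"][:,:,::-1]);S=cam("side");cv2.imwrite("pics/s1.png",S["image"][:,:,::-1])
T=cam("top");cv2.imwrite("pics/t1.png",T["image"][:,:,::-1])
cv2.imwrite("pics/m1.png",np.vstack([np.hstack([cv2.resize(x,(400,250)) for x in(T["image"],S["image"])]),cv2.resize(w["image"],(512,320))[:,:].repeat(1,0) if 0 else cv2.copyMakeBorder(cv2.resize(w["image"],(560,350)),0,0,0,240,0)])[:,:,::-1])
E
```

```text
t: 2.5
tool_pos: [0.4907, 0.3429, 0.4515]
tool_rot: [-2.632, -1.715, -0.001]
contact_force: [-0.6, 0.8, 0.0]
opening: 0.0855
grip_force: 0.0
[0.4855, -0.0466, 1.3528, 0.0001, 1.8348, 0.9011] [0.4907 0.3429 0.4515] [-2.632e+00 -1.715e+00 -1.000e-03]
along [0.61990475 0.62053502 0.59401083] lat [0.07412896 0.07418142 0.07421838]
[ 0.42362879  0.61723374  0.15795923 -0.0373012 ] [ 0. -0.  0.  0. -0. -0.]
```

View pics/m1.png

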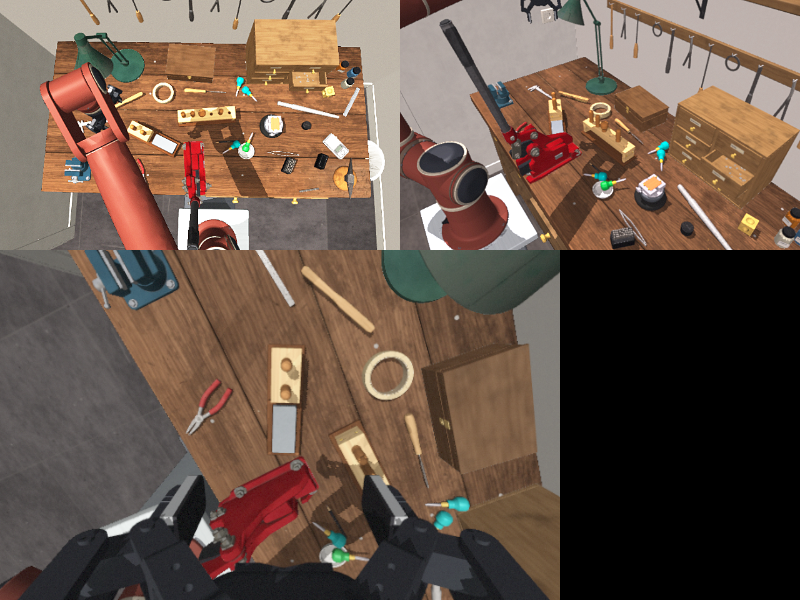

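Fitted geometry: L1 0.424, L2 0.617, forearm 74 mm left of the heading. The wrist view shows the bridge at about full-resolution (327,140) and the two spare handles at (326,131) and (326,163). I'll enlarge the bridge and rack in this view for centre picking.

```bash
python3 - <<'E'
from h import *
w=cv2.imread("pics/w1.png");t=cv2.imread("pics/t1.png")
a=cv2.resize(w[105:185,300:360],None,fx=7,fy=7,interpolation=cv2.INTER_CUBIC)   # 420x560
b=cv2.resize(t[160:205,275:385][:, :],(380,156),interpolation=cv2.INTER_CUBIC)
c=cv2.resize(t[185:245,195:290],(380,240),interpolation=cv2.INTER_CUBIC)
z=np.zeros((560,380,3),np.uint8);z[:156]=b;z[160:400]=c
cv2.imwrite("pics/c2.png",np.hstack([a,z]))
d=cam("wrist");print(d["xyz"],d["cx"],d["cy"],d["k1"]); P=[.49,.343,.4515]
import pickle;pickle.dump({k:d[k] for k in d if k!="image"},open("w1.pkl","wb"))
T=cam("top");pickle.dump({k:T[k] for k in T if k!="image"},open("T.pkl","wb"))
E
```

```text
[0.52376284 0.41749679 0.59245635] 323.8507506536369 198.34237739262687 0.011729602202440736
```

View pics/c2.png

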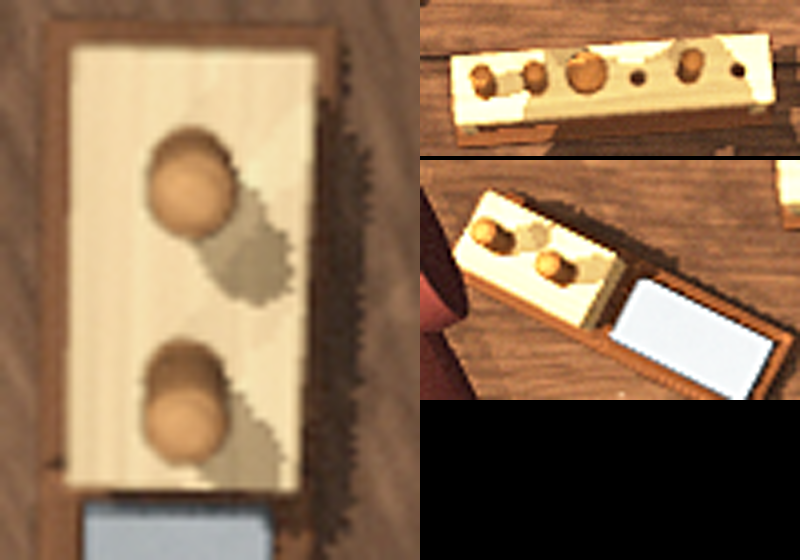

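```bash
python3 - <<'E'
from h import *
import pickle
w=pickle.load(open("w1.pkl","rb"));T=pickle.load(open("T.pkl","rb"))
f=lambda p:[300+p[0]/7,105+p[1]/7]
c=onz(w,[f(p) for p in((72,45),(318,50),(300,492),(65,487))],.068);print(c.round(4))
far=(c[0]+c[1])/2;near=(c[2]+c[3])/2;u=(far-near)[:2];L=np.linalg.norm(u);u/=L;print("len",L,"wid",np.linalg.norm(c[0]-c[1]),np.linalg.norm(c[2]-c[3]),"az",np.arctan2(u[1],u[0]))
m=((far+near)/2)[:2];print("pred",m+25*u/1000,m-25*u/1000)
h=onz(w,[f((190,195)),f((186,425))],.122);print("tops",h.round(4),np.linalg.norm(h[0]-h[1]))
k=380/110
tp=lambda p,x,y,k:[x+p[0]/k,y+p[1]/k]
print("T tops",onz(T,[tp((488-420,232-160),195,185,4),tp((555-420,266-160),195,185,4)],.122).round(4))
g=lambda p:tp((p[0]-420,p[1]),275,160,k)
b=onz(T,[g(p) for p in((450,56),(768,34),(774,104),(456,126))],.068);print("rack",b.round(4),np.linalg.norm(b[0]-b[1]),np.linalg.norm(b[0]-b[3]))
print("holes",onz(T,[g((638,77)),g((738,70))],.066).round(4))
print("tops",onz(T,[g((483,78)),g((534,72)),g((694,60))],.122).round(4),onz(T,[g((587,69))],.11).round(4))
E
```

```text
[[0.4929 0.4052 0.068 ]
 [0.5445 0.381  0.068 ]
 [0.4998 0.2858 0.068 ]
 [0.4473 0.3105 0.068 ]]
len 0.1051063976972606 wid 0.05696615984370058 0.05799117166328529 az 1.1269146759607334
pred [0.50684355 0.36820989] [0.48537114 0.32305532]
tops [[0.5061 0.3685 0.122 ]
 [0.4853 0.3234 0.122 ]] 0.04961407176905607
T tops [[0.5052 0.3638 0.122 ]
 [0.4828 0.3167 0.122 ]]
rack [[ 0.595   0.1763  0.068 ]
 [ 0.6189 -0.0873  0.068 ]
 [ 0.5598 -0.0923  0.068 ]
 [ 0.5363  0.1693  0.068 ]] 0.26471696763222446 0.059178695454234445
holes [[ 0.5807  0.0202  0.066 ]
 [ 0.5883 -0.0627  0.066 ]]
tops [[ 0.5661  0.1443  0.122 ]
 [ 0.5717  0.104   0.122 ]
 [ 0.5839 -0.0226  0.122 ]] [[0.5775 0.0622 0.11  ]]
```

The wrist and top views agree: spares at (0.5065, 0.3684) and (0.4853, 0.3232), row spacing 49.6 mm (50 expected). The empty rack holes are at about (0.5807, 0.020) and (0.588, -0.0627). Descending over the far spare.

```bash
python3 -m handwheel '[{"gripper":-1,"offset":[10,2,35],"rotation":[0,0,0.03]},{"gripper":-1,"offset":[20,3,80],"rotation":[0,0,0.03]},{"gripper":-1,"offset":[30,4,130],"rotation":[0,0,0.03]},{"gripper":-1,"offset":[30,4,180],"rotation":[0,0,0.03]},{"gripper":-1,"offset":[30,4,230],"rotation":[0,0,0.03]},{"gripper":-1,"offset":[30,4,260],"rotation":[0,0,0.03]},{"gripper":-1,"offset":[30,4,275],"rotation":[0,0,0.03]},{"gripper":-1,"offset":[30,4,275],"rotation":[0,0,0.03]}]'
python3 - <<'E'
from h import *
o=ctrl.get_obs();print(o['q'].round(3),o['effort'].round(1),o['tool_pos'].round(4),o['tool_rot'].round(3))
w=cam("wrist");print(proj(w,[[.5065,.3684,.126],[.4853,.3232,.126]]).round(1))
H=cv2.cvtColor(w["image"],cv2.COLOR_RGB2HSV)
m=cv2.morphologyEx(cv2.inRange(H,(8,100,130),(17,200,255)),cv2.MORPH_OPEN,np.ones((5,5)))
for c in cv2.findContours(m,0,2)[0]:
    if cv2.contourArea(c)>200:print(cv2.boundingRect(c),cv2.contourArea(c))
cv2.imwrite("pics/w2.png",w["image"][:,:,::-1])
E
```

```text
t: 3.75
tool_pos: [0.5044, 0.3706, 0.1759]
tool_rot: [-2.656, -1.678, 0.002]
contact_force: [-0.1, -0.8, -0.0]
opening: 0.0852
grip_force: 0.0
[0.515 0.094 1.663 0.    1.385 0.958] [  0.1 -39.2 -35.1   0.   -0.    0. ] [0.5044 0.3706 0.1759] [-2.656e+00 -1.678e+00  2.000e-03]
[[329.2 226.6]
 [329.2 290.9]]
(566, 273, 26, 63) 866.0
(592, 230, 16, 34) 286.0
(316, 202, 26, 34) 614.5
(537, 177, 28, 36) 527.5
(0, 110, 124, 132) 6942.0
(511, 91, 35, 64) 963.0
(484, 81, 30, 41) 435.5
(131, 76, 30, 45) 275.0
(553, 65, 31, 76) 999.0
(41, 62, 92, 138) 2617.0
(81, 50, 30, 32) 302.0
(401, 49, 112, 216) 7083.5
(495, 26, 29, 56) 578.5
(474, 0, 15, 41) 212.5
(455, 0, 22, 40) 391.0
(366, 0, 27, 16) 240.5
```

```bash
python3 -m handwheel '[{"gripper":-1,"offset":[-1,3,30],"rotation":[0,0,0]},{"gripper":-1,"offset":[-1,3,60],"rotation":[0,0,0]},{"gripper":-1,"offset":[-1,3,88],"rotation":[0,0,0]},{"gripper":-1,"offset":[-1,3,88],"rotation":[0,0,0]},{"gripper":1,"offset":[-1,3,88],"rotation":[0,0,0]},{"gripper":1,"offset":[-1,3,88],"rotation":[0,0,0]},{"gripper":1,"offset":[-1,3,88],"rotation":[0,0,0]},{"gripper":1,"offset":[-1,3,88],"rotation":[0,0,0]}]' 50
python3 -c "
from h import *
o=ctrl.get_obs();print(o['q'].round(3),o['effort'].round(1),o['tool_pos'].round(4),o['tool_rot'].round(3))"
```

```text
t: 4.8
tool_pos: [0.508, 0.3681, 0.0893]
tool_rot: [2.657, 1.676, 0.002]
contact_force: [-0.3, -0.7, 2.4]
opening: 0.0191
grip_force: 48.7
[0.509 0.181 1.72  0.    1.239 0.954] [ -0.1 -40.3 -32.7   0.   -0.2  -0. ] [0.508  0.3681 0.0893] [2.657e+00 1.676e+00 2.000e-03]
```

The spare is gripped (19 mm opening, 49 N). I'll lift it high so the forearm clears the press lever during the swing.

```bash
python3 -m handwheel '[{"gripper":1,"offset":[0,0,-40],"rotation":[0,0,0]},{"gripper":1,"offset":[0,0,-100],"rotation":[0,0,0]},{"gripper":1,"offset":[0,-5,-160],"rotation":[0,0,0]},{"gripper":1,"offset":[0,-20,-220],"rotation":[0,0,0]},{"gripper":1,"offset":[0,-35,-280],"rotation":[0,0,0]},{"gripper":1,"offset":[0,-50,-340],"rotation":[0,0,0]},{"gripper":1,"offset":[0,-60,-400],"rotation":[0,0,0]},{"gripper":1,"offset":[0,-70,-460],"rotation":[0,0,0]}]'
python3 - <<'E'
from h import *
o=ctrl.get_obs();print(o['q'].round(3),o['effort'].round(1),o['tool_pos'].round(4),o['tool_rot'].round(3))
A=-.444;y=np.array([np.cos(A),np.sin(A)]);x=np.array([-y[1],y[0]])
d=np.array([.54,.022])-o['tool_pos'][:2];print("offset",d@x*1000,d@y*1000)
T=cam("top");S=cam("side");w=cam("wrist")
cv2.imwrite("pics/m2.png",np.vstack([np.hstack([cv2.resize(x,(400,250)) for x in(T["image"],S["image"])]),cv2.copyMakeBorder(cv2.resize(w["image"],(480,300)),0,0,0,320,0)])[:,:,::-1])
E
```

```text
t: 5.8
tool_pos: [0.4436, 0.3979, 0.5502]
tool_rot: [2.657, 1.677, 0.0]
contact_force: [0.9, 0.8, -0.3]
opening: 0.0194
grip_force: 49.9
[ 0.606 -0.008  1.152 -0.     1.997  1.051] [ -0.3 -38.9 -34.4  -0.   -0.5  -0.1] [0.4436 0.3979 0.5502] [2.657 1.677 0.   ]
offset -298.0713602542061 248.48230575281664
```

View pics/m2.png

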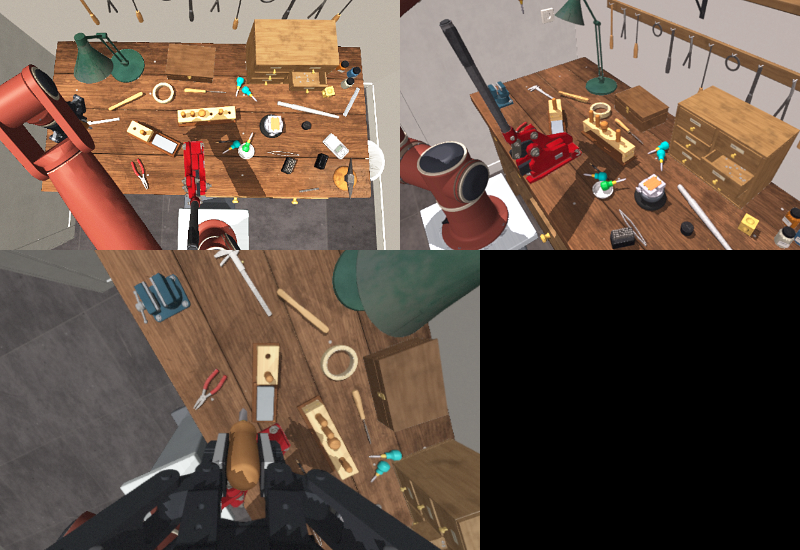

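```bash
python3 -m handwheel '[{"gripper":1,"offset":[-10,0,-50],"rotation":[0,0,-0.1]},{"gripper":1,"offset":[-40,20,-90],"rotation":[0,0,-0.2]},{"gripper":1,"offset":[-80,55,-100],"rotation":[0,0,-0.3]},{"gripper":1,"offset":[-120,95,-100],"rotation":[0,0,-0.4]},{"gripper":1,"offset":[-165,135,-100],"rotation":[0,0,-0.534]},{"gripper":1,"offset":[-210,175,-100],"rotation":[0,0,-0.534]},{"gripper":1,"offset":[-255,210,-100],"rotation":[0,0,-0.534]},{"gripper":1,"offset":[-298,248,-100],"rotation":[0,0,-0.534]}]'
cat > st.py <<'E'
from h import *
import sys
o=ctrl.get_obs();M=R.from_rotvec(o['tool_rot']).as_matrix()
print(round(o['t'],2),o['q'].round(3).tolist(),o['effort'].round(1).tolist(),o['tool_pos'].round(4).tolist(),"A",np.arctan2(M[1,1],M[0,1]).round(3),"z",M[:,2].round(3))
if len(sys.argv)>3: print("offset",(M.T@(np.array(sys.argv[1:4],float)-o['tool_pos'])*1000).round(1))
E
python3 st.py .5802 .0204 .36
```

```text
t: 6.95
tool_pos: [0.5403, 0.0202, 0.6464]
tool_rot: [-2.119, -2.316, 0.002]
contact_force: [1.1, 0.7, 0.3]
opening: 0.019
grip_force: 49.9
6.95 [-0.1, -0.053, 1.03, 0.0, 2.168, -0.189] [3.6, -35.1, -34.6, -0.1, 0.2, 0.7] [0.5403, 0.0202, 0.6464] A 0.089 z [-0.003  0.    -1.   ]
offset [ -3.5  40.5 286.3]
```

```bash
python3 -m handwheel '[{"gripper":1,"offset":[-1,12,25],"rotation":[0,0,0]},{"gripper":1,"offset":[-2,24,60],"rotation":[0,0,0]},{"gripper":1,"offset":[-3,36,95],"rotation":[0,0,0]},{"gripper":1,"offset":[-3,40,130],"rotation":[0,0,0]},{"gripper":1,"offset":[-3,40,165],"rotation":[0,0,0]},{"gripper":1,"offset":[-3,40,190],"rotation":[0,0,0]},{"gripper":1,"offset":[-3,40,200],"rotation":[0,0,0]},{"gripper":1,"offset":[-3,40,200],"rotation":[0,0,0]}]'
python3 st.py .5802 .0204 .3
```

```text
t: 7.95
tool_pos: [0.5798, 0.0227, 0.4469]
tool_rot: [-2.119, -2.316, 0.002]
contact_force: [0.2, 0.1, 0.1]
opening: 0.0191
grip_force: 49.9
7.95 [-0.089, -0.089, 1.401, -0.0, 1.832, -0.178] [-0.0, -33.7, -37.3, 0.0, -0.0, -0.0] [0.5798, 0.0227, 0.4469] A 0.089 z [-0.002  0.    -1.   ]
offset [ -2.4   0.6 146.9]
```

```bash
python3 -m handwheel '[{"gripper":1,"offset":[-1,0,10],"rotation":[0,0,0]},{"gripper":1,"offset":[-2,0,20],"rotation":[0,0,0]},{"gripper":1,"offset":[-2,1,30],"rotation":[0,0,0]},{"gripper":1,"offset":[-2,1,40],"rotation":[0,0,0]},{"gripper":1,"offset":[-2,1,50],"rotation":[0,0,0]},{"gripper":1,"offset":[-2,1,60],"rotation":[0,0,0]},{"gripper":1,"offset":[-2,1,70],"rotation":[0,0,0]},{"gripper":1,"offset":[-2,1,80],"rotation":[0,0,0]}]'
python3 st.py .5802 .0204 .3
python3 - <<'E'
from h import *
T=cam("top");S=cam("side")
cv2.imwrite("pics/m3.png",np.vstack([cv2.copyMakeBorder(T["image"][150:,150:550],0,0,0,0,0).repeat(1,0),S["image"][:300,:400]])[:, :, ::-1])
E
```

```text
t: 8.95
tool_pos: [0.5812, 0.0209, 0.3676]
tool_rot: [-2.12, -2.318, 0.0]
contact_force: [0.1, 0.7, 0.2]
opening: 0.0192
grip_force: 49.9
8.95 [-0.092, -0.095, 1.535, -0.0, 1.702, -0.181] [0.0, -34.4, -38.8, -0.0, 0.1, -0.0] [0.5812, 0.0209, 0.3676] A 0.089 z [-0. -0. -1.]
offset [-0.4 -1.  67.6]
```

View pics/m3.png

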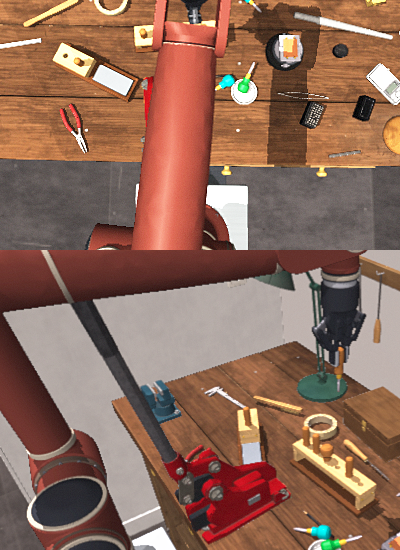

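The forearm overlaps the lever's drawn top with no joint or contact reaction (joint 1 torque 0.0), so the lever gives no resistance. I'll continue down slowly while watching the torques.

```bash
python3 -m handwheel '[{"gripper":1,"offset":[0,-1,15],"rotation":[0,0,0]},{"gripper":1,"offset":[0,-1,30],"rotation":[0,0,0]},{"gripper":1,"offset":[0,-1,45],"rotation":[0,0,0]},{"gripper":1,"offset":[0,-1,60],"rotation":[0,0,0]},{"gripper":1,"offset":[0,-1,75],"rotation":[0,0,0]},{"gripper":1,"offset":[0,-1,90],"rotation":[0,0,0]},{"gripper":1,"offset":[0,-1,105],"rotation":[0,0,0]},{"gripper":1,"offset":[0,-1,120],"rotation":[0,0,0]}]'
python3 st.py .5802 .0204 .16
```

```text
t: 10.05
tool_pos: [0.5802, 0.0208, 0.2474]
tool_rot: [2.12, 2.318, 0.0]
contact_force: [-0.0, 0.3, -0.9]
opening: 0.0188
grip_force: 49.9
10.05 [-0.092, -0.061, 1.7, 0.0, 1.503, -0.181] [0.0, -35.3, -37.9, -0.0, 0.2, -0.0] [0.5802, 0.0208, 0.2474] A 0.089 z [ 0.  0. -1.]
offset [-0.4 -0.1 87.4]
```

```bash
python3 -m handwheel '[{"gripper":1,"offset":[0,0,20],"rotation":[0,0,0]},{"gripper":1,"offset":[0,0,40],"rotation":[0,0,0]},{"gripper":1,"offset":[0,0,60],"rotation":[0,0,0]},{"gripper":1,"offset":[0,0,70],"rotation":[0,0,0]},{"gripper":1,"offset":[0,0,78],"rotation":[0,0,0]},{"gripper":1,"offset":[0,0,82],"rotation":[0,0,0]},{"gripper":1,"offset":[0,0,82],"rotation":[0,0,0]},{"gripper":1,"offset":[0,0,82],"rotation":[0,0,0]}]'
python3 st.py .5802 .0204 .16; python3 - <<'E'
from h import *
w=cam("wrist");o=ctrl.get_obs();t=o['tool_pos']
print("hole3",proj(w,[[.5802,.0204,.068]]),"hole5",proj(w,[[.588,-.0630,.068]]),"tip pred",proj(w,[t+[0,0,-.073]]),"mush",proj(w,[[.5765,.0624,.113]]))
im=w["image"];cv2.imwrite("pics/w4.png",im[:,:,::-1])
import pickle;pickle.dump({k:w[k] for k in w if k!="image"},open("w4.pkl","wb"))
x,y=proj(w,[[.5802,.0204,.068]])[0].astype(int)
cv2.imwrite("pics/w4c.png",cv2.resize(im[max(0,y-140):y+160,x-150:x+250],(800,600))[:,:,::-1]);print(x-150,max(0,y-140))
E
```

```text
t: 11.05
tool_pos: [0.5807, 0.0208, 0.1671]
tool_rot: [2.12, 2.317, 0.001]
contact_force: [-0.1, -0.5, -0.2]
opening: 0.0188
grip_force: 49.9
11.05 [-0.092, -0.004, 1.78, -0.0, 1.365, -0.181] [-0.0, -35.7, -35.9, -0.0, 0.0, -0.0] [0.5807, 0.0208, 0.1671] A 0.089 z [ 0.001 -0.    -1.   ]
offset [-0.3 -0.5  7.1]
hole3 [[322.87787042 202.05310378]] hole5 [[323.38194317 290.36768418]] tip pred [[323.40567906 212.9638846 ]] mush [[322.68413832 162.07330061]]
172 62
```

View pics/w4c.png

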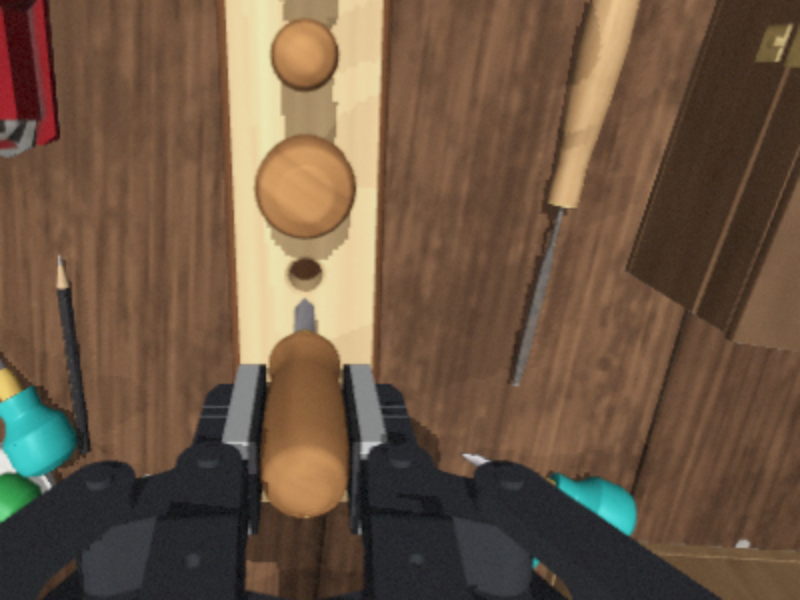

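The view shows the rack hole rim centred at full-resolution (325,199), the graver tip at (324.5,211.5), and the mushroom handle top at (324.5,155.5).

```bash
python3 - <<'E'
from h import *
import pickle
w=pickle.load(open("w4.pkl","rb"));im=cv2.imread("pics/w4.png");o=ctrl.get_obs();t=o['tool_pos']
print("hole",onz(w,[(324.7,199.0)],.068).round(4),"tip",onz(w,[(324.6,211.5)],t[2]-.073).round(4),"mush top",onz(w,[(324.5,155.5)],.108).round(4))
# board edges at several rows (crop coords picked): left/right at rows through hole
print("board edges at hole row",onz(w,[(172+236/2,198.5),(172+379/2,198.5)],.068).round(4))
print(t.round(4))
# straight handle tops
print("h1",onz(w,[(172+305/2,62+50/2)],.124).round(4))
E
```

```text
hole [[0.5814 0.0231 0.068 ]] tip [[0.5814 0.022  0.094 ]] mush top [[0.5774 0.0658 0.108 ]]
board edges at hole row [[0.5533 0.0211 0.068 ]
 [0.6112 0.0262 0.068 ]]
[0.5806 0.0208 0.167 ]
h1 [[0.5736 0.107  0.124 ]]
```

```bash
python3 -m handwheel '[{"gripper":1,"offset":[1,0,10],"rotation":[0,0,0]},{"gripper":1,"offset":[1,0,22],"rotation":[0,0,0]},{"gripper":1,"offset":[1,0,32],"rotation":[0,0,0]},{"gripper":1,"offset":[1,0,42],"rotation":[0,0,0]},{"gripper":1,"offset":[1,0,50],"rotation":[0,0,0]},{"gripper":1,"offset":[1,0,57],"rotation":[0,0,0]},{"gripper":1,"offset":[1,0,62],"rotation":[0,0,0]},{"gripper":1,"offset":[1,0,62],"rotation":[0,0,0]}]'
python3 st.py .5812 .0216 .0885
```

```text
t: 12.1
tool_pos: [0.5799, 0.0218, 0.1039]
tool_rot: [-2.12, -2.318, 0.001]
contact_force: [0.2, 0.2, -0.6]
opening: 0.0191
grip_force: 49.9
12.1 [-0.091, 0.06, 1.826, -0.0, 1.256, -0.18] [-0.0, -36.8, -34.2, -0.0, -0.0, -0.0] [0.5799, 0.0218, 0.1039] A 0.089 z [-0.001  0.    -1.   ]
offset [-0.3  1.3 15.4]
```

```bash
python3 -m handwheel '[{"gripper":1,"offset":[0,0,3],"rotation":[0,0,0]},{"gripper":1,"offset":[0,0,6],"rotation":[0,0,0]},{"gripper":1,"offset":[0,0,9],"rotation":[0,0,0]},{"gripper":1,"offset":[0,0,12],"rotation":[0,0,0]},{"gripper":1,"offset":[0,0,14],"rotation":[0,0,0]},{"gripper":1,"offset":[0,0,15],"rotation":[0,0,0]},{"gripper":1,"offset":[0,0,16],"rotation":[0,0,0]},{"gripper":1,"offset":[0,0,16],"rotation":[0,0,0]}]'
python3 st.py .5812 .0216 .0885
```

```text
t: 13.1
tool_pos: [0.5802, 0.0219, 0.0895]
tool_rot: [-2.12, -2.318, 0.001]
contact_force: [-3.5, -0.0, 5.7]
opening: 0.0191
grip_force: 50.7
13.1 [-0.09, 0.078, 1.834, -0.0, 1.23, -0.18] [-0.3, -34.2, -32.7, 0.0, -1.1, -0.0] [0.5802, 0.0219, 0.0895] A 0.089 z [-0.001 -0.    -1.   ]
offset [-0.4  1.   1. ]
```

```bash
python3 -m handwheel '[{"gripper":1,"offset":[0,-1,1],"rotation":[0,0,0]},{"gripper":-1,"offset":[0,-1,1],"rotation":[0,0,0]},{"gripper":-1,"offset":[0,-1,1],"rotation":[0,0,0]},{"gripper":-1,"offset":[0,-1,1],"rotation":[0,0,0]},{"gripper":-1,"offset":[0,-1,-50],"rotation":[0,0,0]},{"gripper":-1,"offset":[0,-1,-100],"rotation":[0,0,0]},{"gripper":-1,"offset":[0,-1,-150],"rotation":[0,0,0]},{"gripper":-1,"offset":[0,-1,-200],"rotation":[0,0,0]}]'
cat > chk.py <<'E'
# measure board, dark hole spots and handle blobs in the wrist view near the rack row
from h import *
w=cam("wrist");o=ctrl.get_obs();im=w["image"];H=cv2.cvtColor(im,cv2.COLOR_RGB2HSV)
m=cv2.morphologyEx(cv2.inRange(H,(7,95,110),(17,210,255)),cv2.MORPH_OPEN,np.ones((5,5)))
C=np.array([.5785,.0415]);u=np.array([-.0905,.9959])
for k in range(6):
    g=C+u*(105-42*k)/1000
    q=proj(w,[[*g,.122]])[0];b=proj(w,[[*g,.068]])[0]
    best=[cv2.minEnclosingCircle(c)+(cv2.contourArea(c),) for c in cv2.findContours(m,0,2)[0] if cv2.contourArea(c)>150 and abs(cv2.pointPolygonTest(c,tuple(map(float,q)),True))<25 and cv2.pointPolygonTest(c,tuple(map(float,q)),True)>-12]
    print(k,g.round(4),"pred top",q.round(),"base",b.round(),[(np.round(c).tolist(),round(r,1),a) for c,r,a in best])
cv2.imwrite(f"pics/chk{o['t']:.1f}.png",im[:,:,::-1])
E
python3 chk.py; python3 st.py
```

```text
t: 14.1
tool_pos: [0.5789, 0.0217, 0.2897]
tool_rot: [-2.12, -2.318, 0.0]
contact_force: [0.5, -0.3, -0.5]
opening: 0.0853
grip_force: 0.0
0 [0.569  0.1461] pred top [325.  46.] base [325.  53.] [([326.0, 43.0], 10.8, 319.5)]
1 [0.5728 0.1042] pred top [325.  95.] base [325.  95.] [([326.0, 92.0], 11.0, 309.0)]
2 [0.5766 0.0624] pred top [325. 140.] base [325. 134.] [([326.0, 136.0], 17.3, 792.5)]
3 [0.5804 0.0206] pred top [325. 181.] base [325. 170.] [([326.0, 174.0], 13.8, 375.5)]
4 [ 0.5842 -0.0212] pred top [325. 219.] base [325. 203.] [([326.0, 210.0], 15.2, 408.5)]
5 [ 0.588  -0.0631] pred top [325. 255.] base [325. 234.] [([320.0, 258.0], 13.0, 283.5), ([413.0, 134.0], 155.0, 25171.0)]
14.15 [-0.091, -0.088, 1.641, -0.0, 1.576, -0.18] [-0.4, -16.3, -19.8, -0.0, 0.4, 0.0] [0.5819, 0.0215, 0.2987] A 0.089 z [ 0.013 -0.001 -1.   ]
```

Rack slot 3 now holds an upright graver: its blob at (326,174) follows the row trend. Now for the second spare.

```bash
python3 -m handwheel '[{"gripper":-1,"offset":[40,-9,0],"rotation":[0,0,0.1]},{"gripper":-1,"offset":[85,-19,0],"rotation":[0,0,0.2]},{"gripper":-1,"offset":[130,-29,0],"rotation":[0,0,0.3]},{"gripper":-1,"offset":[175,-39,0],"rotation":[0,0,0.4]},{"gripper":-1,"offset":[220,-49,20],"rotation":[0,0,0.5]},{"gripper":-1,"offset":[265,-60,60],"rotation":[0,0,0.534]},{"gripper":-1,"offset":[309,-69,90],"rotation":[0,0,0.534]},{"gripper":-1,"offset":[309,-69,110],"rotation":[0,0,0.534]}]'
python3 st.py .4855 .3232 .0885
```

```text
t: 15.15
tool_pos: [0.481, 0.3252, 0.1758]
tool_rot: [-2.653, -1.682, 0.004]
contact_force: [-0.8, 0.2, -0.2]
opening: 0.085
grip_force: 0.0
15.15 [0.466, -0.01, 1.771, 0.0, 1.384, 0.907] [1.4, -36.0, -36.3, 0.2, 0.2, 0.1] [0.481, 0.3252, 0.1758] A -0.441 z [-0.003 -0.001 -1.   ]
offset [ 0.3  5.1 87.3]
```

```bash
python3 -m handwheel '[{"gripper":-1,"offset":[0,3,30],"rotation":[0,0,0]},{"gripper":-1,"offset":[0,3,60],"rotation":[0,0,0]},{"gripper":-1,"offset":[0,3,86],"rotation":[0,0,0]},{"gripper":-1,"offset":[0,3,86],"rotation":[0,0,0]},{"gripper":1,"offset":[0,3,86],"rotation":[0,0,0]},{"gripper":1,"offset":[0,3,86],"rotation":[0,0,0]},{"gripper":1,"offset":[0,3,86],"rotation":[0,0,0]},{"gripper":1,"offset":[0,3,86],"rotation":[0,0,0]}]'
python3 st.py .4855 .3232 .0885
```

```text
t: 16.15
tool_pos: [0.486, 0.3224, 0.0934]
tool_rot: [-2.657, -1.677, -0.002]
contact_force: [-0.5, 0.2, 1.4]
opening: 0.0192
grip_force: 48.7
16.15 [0.458, 0.078, 1.827, 0.0, 1.236, 0.903] [-0.2, -35.8, -32.7, -0.0, -0.2, -0.0] [0.486, 0.3224, 0.0934] A -0.445 z [ 0.001  0.001 -1.   ]
offset [ 0.5 -0.8  4.9]
```

```bash
python3 -m handwheel '[{"gripper":1,"offset":[0,0,-30],"rotation":[0,0,0]},{"gripper":1,"offset":[0,0,-70],"rotation":[0,0,0]},{"gripper":1,"offset":[0,0,-110],"rotation":[0,0,0]},{"gripper":1,"offset":[0,0,-150],"rotation":[0,0,0]},{"gripper":1,"offset":[0,0,-190],"rotation":[0,0,0]},{"gripper":1,"offset":[0,0,-210],"rotation":[0,0,0]},{"gripper":1,"offset":[0,0,-210],"rotation":[0,0,0]},{"gripper":1,"offset":[0,0,-210],"rotation":[0,0,0]}]'
python3 st.py .588 -.0610 .28
```

```text
t: 17.15
tool_pos: [0.4849, 0.3218, 0.2999]
tool_rot: [-2.657, -1.676, 0.005]
contact_force: [-0.0, 0.5, -1.5]
opening: 0.019
grip_force: 49.8
17.15 [0.458, -0.079, 1.63, 0.0, 1.594, 0.903] [0.0, -36.1, -39.5, 0.0, -0.0, -0.0] [0.4849, 0.3218, 0.2999] A -0.445 z [-0.003 -0.002 -1.   ]
offset [-301.1  257.8   20.1]
```

```bash
python3 -m handwheel '[{"gripper":1,"offset":[-30,26,0],"rotation":[0,0,-0.09]},{"gripper":1,"offset":[-70,60,0],"rotation":[0,0,-0.18]},{"gripper":1,"offset":[-115,98,0],"rotation":[0,0,-0.27]},{"gripper":1,"offset":[-160,137,0],"rotation":[0,0,-0.36]},{"gripper":1,"offset":[-205,176,0],"rotation":[0,0,-0.45]},{"gripper":1,"offset":[-250,215,0],"rotation":[0,0,-0.534]},{"gripper":1,"offset":[-285,245,0],"rotation":[0,0,-0.534]},{"gripper":1,"offset":[-301,258,0],"rotation":[0,0,-0.534]}]'
python3 st.py .588 -.0610 .17
```

```text
t: 18.15
tool_pos: [0.5884, -0.0627, 0.2994]
tool_rot: [-2.121, -2.312, 0.003]
contact_force: [0.9, 0.6, -0.5]
opening: 0.0186
grip_force: 49.8
18.15 [-0.232, -0.054, 1.608, -0.0, 1.593, -0.318] [0.1, -36.6, -38.4, -0.2, -0.0, 0.1] [0.5884, -0.0627, 0.2994] A 0.086 z [-0.004  0.001 -1.   ]
offset [  1.6   0.3 129.4]
```

```bash
python3 -m handwheel '[{"gripper":1,"offset":[1,0,30],"rotation":[0,0,0]},{"gripper":1,"offset":[1,0,60],"rotation":[0,0,0]},{"gripper":1,"offset":[1,0,90],"rotation":[0,0,0]},{"gripper":1,"offset":[1,0,115],"rotation":[0,0,0]},{"gripper":1,"offset":[1,0,130],"rotation":[0,0,0]},{"gripper":1,"offset":[1,0,132],"rotation":[0,0,0]},{"gripper":1,"offset":[1,0,132],"rotation":[0,0,0]},{"gripper":1,"offset":[1,0,132],"rotation":[0,0,0]}]'
python3 st.py; python3 - <<'E'
from h import *
w=cam("wrist");o=ctrl.get_obs();t=o['tool_pos'];im=w["image"]
cv2.imwrite("pics/w5.png",im[:,:,::-1]);g=cv2.cvtColor(im,cv2.COLOR_RGB2GRAY);H=cv2.cvtColor(im,cv2.COLOR_RGB2HSV)
print("hole pred",proj(w,[[.588,-.061,.068]]),"tip pred",proj(w,[t+[0,0,-.074]]))
for v in range(176,226,2): print(v," ".join(f"{x:3d}" for x in g[v,300:352:2]))
E
```

```text
t: 19.15
tool_pos: [0.5897, -0.0598, 0.1718]
tool_rot: [2.119, 2.317, 0.002]
contact_force: [0.1, 1.2, -0.5]
opening: 0.0192
grip_force: 49.8
19.15 [-0.227, 0.019, 1.749, 0.0, 1.372, -0.316] [0.0, -36.8, -36.0, 0.0, 0.0, 0.0] [0.5897, -0.0598, 0.1718] A 0.089 z [ 0.002 -0.    -1.   ]
hole pred [[321.20670147 200.96885551]] tip pred [[323.24815926 212.43933365]]
176 211 210 213 212 211 208 180 112 121 122 116 115 111 107 108  94 138 146 147 142 208 210 210 210 209 210
178 213 210 214 214 210 207 180 152 136 112 110 109 106  96 116 150 148 147 145 144 209 210 210 211 210 209
180 212 210 211 215 210 207 186 156 152 149 149 143 145 148 150 149 148 148 145 195 209 211 210 209 210 210
182 213 210 212 214 210 207 215 183 150 147 147 146 145 149 150 151 145 148 144 194 209 211 211 210 210 210
184 212 209 212 213 210 207 216 183 150 150 147 145 144 144 148 150 150 146 146 193 208 210 211 210 210 208
186 211 208 213 215 211 211 215 185 151 151 149 144 144 147 148 149 149 146 196 210 208 210 211 210 210 210
188 211 209 211 213 210 214 215 189 159 148 150 145 145 145 149 149 148 147 199 210 208 
[... 1263 characters left out ...]
 120 206 213 213 213 211 211 208 211 211 210 209 207
214 213 208 212 213 208 212 215 217 215 176 113 127 116 113 174 213 211 212 212 211 209 210 211 210 209 209
216 215 210 212 212 209 212 214 216 216 178 108 124 119 115 173 212 211 212 211 210 208 211 211 209 207 209
218 215 208 210 212 209 210 215 216 214 169 124 123 117 111 118 211 209 212 212 211 209 213 211 210 208 208
220 215 210 209 211 210 209 216 217 216 171 126 122 117 107 115 213 210 212 211 210 208 211 210 209 207 207
222 216 209 209 212 210 210 214 216 215 170 129 117 111 102 111 205 210 211 211 209 209 212 210 210 206 209
224 216 209 211 213 208 210 215 218 216 167 109 106  99  78 100 143 210 211 212 209 210 212 211 209 207 208
```

```bash
python3 - <<'E'
from h import *
w=cam("wrist");t=ctrl.get_obs()['tool_pos'];h=onz(w,[(322.7,200.8)],.068)[0];p=onz(w,[(324,209)],t[2]-.074)[0]
M=R.from_rotvec(ctrl.get_obs()['tool_rot']).as_matrix()
print(h.round(4),p.round(4),t.round(4),"tip->hole tool mm",(M.T@(h-p)*1000).round(1),"tcp->hole",(M.T@(h-t)*1000).round(1))
E
```

```text
[ 0.5891 -0.0607  0.068 ] [ 0.5898 -0.0571  0.0975] [ 0.5895 -0.0598  0.1715] tip->hole tool mm [-3.5 -1.1 29.5] tcp->hole [ -0.8  -0.6 103.5]
```

```bash
python3 -m handwheel '[{"gripper":1,"offset":[-2,-1,8],"rotation":[0,0,0]},{"gripper":1,"offset":[-2,-1,16],"rotation":[0,0,0]},{"gripper":1,"offset":[-2,-1,26],"rotation":[0,0,0]},{"gripper":1,"offset":[-2,-1,36],"rotation":[0,0,0]},{"gripper":1,"offset":[-2,-1,46],"rotation":[0,0,0]},{"gripper":1,"offset":[-2,-1,54],"rotation":[0,0,0]},{"gripper":1,"offset":[-2,-1,60],"rotation":[0,0,0]},{"gripper":1,"offset":[-2,-1,62],"rotation":[0,0,0]}]'
python3 st.py
```

```text
t: 20.25
tool_pos: [0.5879, -0.0617, 0.1078]
tool_rot: [-2.12, -2.318, 0.0]
contact_force: [0.5, -0.3, -0.3]
opening: 0.0191
grip_force: 49.8
20.25 [-0.23, 0.08, 1.798, 0.0, 1.264, -0.319] [-0.0, -38.1, -34.5, -0.0, 0.0, -0.0] [0.5879, -0.0617, 0.1078] A 0.089 z [-0.001  0.    -1.   ]
```

```bash
python3 -m handwheel '[{"gripper":1,"offset":[0,0,3],"rotation":[0,0,0]},{"gripper":1,"offset":[0,0,6],"rotation":[0,0,0]},{"gripper":1,"offset":[0,0,9],"rotation":[0,0,0]},{"gripper":1,"offset":[0,0,12],"rotation":[0,0,0]},{"gripper":1,"offset":[0,0,14],"rotation":[0,0,0]},{"gripper":1,"offset":[0,0,15],"rotation":[0,0,0]},{"gripper":1,"offset":[0,0,16],"rotation":[0,0,0]},{"gripper":1,"offset":[0,0,16],"rotation":[0,0,0]}]'
python3 st.py
```

```text
t: 21.25
tool_pos: [0.5884, -0.0619, 0.0933]
tool_rot: [2.12, 2.318, 0.0]
contact_force: [-1.7, 0.0, 4.6]
opening: 0.0183
grip_force: 50.5
21.25 [-0.23, 0.098, 1.806, -0.0, 1.238, -0.319] [0.2, -35.2, -31.9, 0.2, -0.5, 0.0] [0.5884, -0.0619, 0.0933] A 0.089 z [ 0. -0. -1.]
```

```bash
python3 -m handwheel '[{"gripper":1,"offset":[0,0,1],"rotation":[0,0,0]},{"gripper":-1,"offset":[0,0,1],"rotation":[0,0,0]},{"gripper":-1,"offset":[0,0,1],"rotation":[0,0,0]},{"gripper":-1,"offset":[0,0,1],"rotation":[0,0,0]},{"gripper":-1,"offset":[0,0,-50],"rotation":[0,0,0]},{"gripper":-1,"offset":[20,0,-100],"rotation":[0,0,0]},{"gripper":-1,"offset":[50,0,-150],"rotation":[0,0,0]},{"gripper":-1,"offset":[80,0,-200],"rotation":[0,0,0]}]'
python3 st.py; python3 chk.py; python3 - <<'E'
from h import *
S=cam("side");im=S["image"];H=cv2.cvtColor(im,cv2.COLOR_RGB2HSV);cv2.imwrite("pics/s9.png",im[:,:,::-1])
m=cv2.inRange(H,(6,95,60),(17,220,255))
C=np.array([.579,.0435]);u=np.array([-.0905,.9959])
for k in range(6):
    g=C+u*(105-42*k)/1000;t,b=proj(S,[[*g,.126],[*g,.068]])
    x0,x1=int(t[0])-8,int(t[0])+9;p=m[int(t[1])-8:int(b[1])+8,x0:x1];ys,xs=np.nonzero(p)
    print(k,"pred top",t.round(1),"base",b.round(1),"seen rows",ys.min()+int(t[1])-8,ys.max()+int(t[1])-8,"n",len(ys),"colmean",xs.mean().round(1)+x0)
E
```

```text
t: 22.25
tool_pos: [0.5805, 0.0187, 0.2936]
tool_rot: [-2.121, -2.317, 0.0]
contact_force: [0.4, 0.1, 0.1]
opening: 0.0854
grip_force: 0.0
22.25 [-0.096, -0.081, 1.643, 0.0, 1.581, -0.184] [-2.2, -34.0, -36.3, -0.0, -0.4, -0.3] [0.5805, 0.0187, 0.2936] A 0.088 z [-0.  0. -1.]
0 [0.569  0.1461] pred top [323.  42.] base [324.  51.] [([323.0, 40.0], 10.6, 311.0)]
1 [0.5728 0.1042] pred top [324.  92.] base [324.  92.] [([324.0, 88.0], 10.6, 298.0)]
2 [0.5766 0.0624] pred top [324. 136.] base [324. 131.] [([324.0, 132.0], 17.0, 781.5)]
3 [0.5804 0.0206] pred top [324. 177.] base [324. 166.] [([324.0, 171.0], 13.0, 356.5)]
4 [ 0.5842 -0.0212] pred top [324. 215.] base [324. 200.] [([324.0, 246.0], 22.5, 703.0), ([326.0, 206.0], 15.0, 401.0)]
5 [ 0.588  -0.0631] pred top [324. 250.] base [324. 231.] [([324.0, 246.0], 22.5, 703.0), ([411.0, 134.0], 154.5, 24983.5)]
0 pred top [305.  176.6] base [305.7 193.7] seen rows 168 200 n 380 colmean 303.4
1 pred top [315.1 183.8] base [315.6 201.1] seen rows 175 208 n 419 colmean 315.5
2 pred top [325.8 191.3] base [325.9 208.7] seen rows 183 215 n 448 colmean 325.5
3 pred top [336.8 199.2] base [336.6 216.6] seen rows 191 223 n 470 colmean 336.1
4 pred top [348.4 207.4] base [347.7 224.9] seen rows 199 231 n 439 colmean 348.4
5 pred top [360.4 215.9] base [359.4 233.6] seen rows 207 240 n 445 colmean 360.3
```

```bash
python3 - <<'E'
from h import *
im=cv2.imread("pics/s9.png");H=cv2.cvtColor(im,cv2.COLOR_BGR2HSV)
for c,(x,y) in enumerate([(348,214),(360,222),(336,206)]): print(H[y-12:y+14:4,x].tolist())
m=cv2.inRange(H,(8,110,140),(16,220,255))
n,l,s,ce=cv2.connectedComponentsWithStats(m)
for a,b in zip(s,ce):
    if a[4]>25 and 290<b[0]<375 and 150<b[1]<260: print(a.tolist(),b.round(1))
E
```

```text
[[10, 135, 125], [12, 167, 185], [14, 172, 248], [13, 175, 160], [13, 176, 159], [13, 175, 157], [12, 179, 165]]
[[12, 137, 141], [12, 154, 157], [15, 171, 250], [12, 170, 162], [13, 176, 159], [12, 170, 159], [13, 173, 167]]
[[12, 139, 134], [12, 160, 188], [14, 172, 245], [13, 173, 161], [12, 174, 160], [13, 172, 157], [12, 180, 166]]
[0, 0, 640, 400, 213949] [303.1 191.2]
[185, 104, 233, 160, 6449] [299.5 176. ]
[312, 174, 19, 7, 92] [321.3 176.9]
[296, 220, 14, 20, 85] [302.8 229.5]
```

```bash
python3 - <<'E'
from h import *
im=cv2.imread("pics/s9.png");H=cv2.cvtColor(im,cv2.COLOR_BGR2HSV)
tops=[(305.0,176.6),(315.1,183.8),(336.8,199.2),(348.4,207.4),(360.4,215.9)]
for n,(x,y) in zip((0,1,3,4,5),tops):
    P=cv2.getRectSubPix(H[:,:,2].astype(np.float32),(5,40),(x,y+10)).mean(1);print(n,P.round().astype(int).tolist())
    G=cv2.getRectSubPix(H[:,:,1].astype(np.float32),(19,3),(x,y+8)).mean(0);print("   sat across",G.round().astype(int).tolist())
E
```

```text
0 [168, 195, 210, 220, 236, 242, 236, 237, 236, 243, 249, 244, 228, 172, 161, 157, 155, 156, 155, 154, 153, 153, 162, 168, 168, 169, 173, 175, 192, 222, 249, 255, 255, 255, 255, 251, 237, 221, 207, 191]
   sat across [133, 135, 137, 135, 134, 135, 153, 172, 177, 174, 173, 174, 178, 139, 104, 97, 119, 155, 165]
1 [100, 132, 145, 153, 157, 184, 234, 254, 245, 237, 247, 246, 224, 180, 163, 157, 156, 156, 157, 155, 152, 152, 153, 153, 155, 161, 170, 177, 192, 219, 247, 255, 255, 255, 255, 253, 245, 229, 211, 193]
   sat across [173, 175, 170, 144, 115, 91, 129, 169, 177, 173, 173, 172, 173, 161, 141, 135, 136, 137, 136]
3 [146, 141, 137, 133, 131, 128, 127, 127, 156, 226, 252, 246, 235, 191, 164, 157, 156, 155, 155, 153, 151, 150, 151, 151, 150, 153, 159, 163, 165, 195, 233, 250, 254, 255, 255, 255, 254, 245, 231, 215]
   sat across [171, 171, 152, 131, 123, 134, 164, 173, 175, 172, 172, 174, 169, 149, 138, 136, 134, 141, 157]
4 [138, 110, 109, 108, 116, 121, 118, 120, 168, 241, 251, 247, 236, 183, 165, 158, 157, 157, 155, 153, 154, 152, 152, 150, 150, 156, 162, 165, 167, 195, 240, 252, 255, 255, 255, 255, 255, 252, 241, 224]
   sat across [167, 143, 112, 86, 86, 114, 155, 174, 176, 174, 174, 173, 171, 162, 144, 131, 130, 139, 155]
5 [188, 155, 128, 120, 127, 129, 125, 129, 177, 240, 253, 248, 235, 201, 166, 159, 157, 156, 154, 153, 152, 151, 150, 150, 152, 153, 155, 159, 162, 174, 207, 239, 250, 254, 255, 255, 252, 242, 216, 187]
   sat across [165, 141, 112, 91, 95, 132, 171, 177, 171, 171, 174, 175, 169, 156, 139, 133, 131, 131, 134]
```

All handle tops line up to under 0.3 px, so the spares are seated. Now for the mushroom graver at about (0.5772, 0.064).

```bash
python3 st.py .5772 .0640 .16
```

```text
22.35 [-0.094, -0.085, 1.635, 0.001, 1.579, -0.186] [0.9, -32.1, -35.5, 0.2, 0.3, 0.1] [0.5835, 0.02, 0.3004] A 0.092 z [ 0.013 -0.    -1.   ]
offset [ 44.6  -4.  140.3]
```

```bash
python3 -m handwheel '[{"gripper":-1,"offset":[20,-2,10],"rotation":[0,0,0]},{"gripper":-1,"offset":[45,-4,30],"rotation":[0,0,0]},{"gripper":-1,"offset":[45,-4,60],"rotation":[0,0,0]},{"gripper":-1,"offset":[45,-4,90],"rotation":[0,0,0]},{"gripper":-1,"offset":[45,-4,115],"rotation":[0,0,0]},{"gripper":-1,"offset":[45,-4,125],"rotation":[0,0,0]},{"gripper":-1,"offset":[45,-4,125],"rotation":[0,0,0]},{"gripper":-1,"offset":[45,-4,125],"rotation":[0,0,0]}]' 70
python3 st.py .5772 .0640 .076
```

```text
t: 23.35
tool_pos: [0.5734, 0.0625, 0.1681]
tool_rot: [2.12, 2.317, 0.001]
contact_force: [0.3, 0.2, 1.3]
opening: 0.0857
grip_force: 0.0
23.35 [-0.021, -0.015, 1.789, 0.0, 1.366, -0.109] [0.0, -34.3, -34.9, 0.0, 0.0, 0.0] [0.5734, 0.0625, 0.1681] A 0.089 z [ 0.001  0.    -1.   ]
offset [ 1.2  3.8 92.1]
```

```bash
python3 -m handwheel '[{"gripper":-1,"offset":[1,3,30],"rotation":[0,0,0]},{"gripper":-1,"offset":[1,3,60],"rotation":[0,0,0]},{"gripper":-1,"offset":[1,3,85],"rotation":[0,0,0]},{"gripper":-1,"offset":[1,3,92],"rotation":[0,0,0]},{"gripper":1,"offset":[1,3,92],"rotation":[0,0,0]},{"gripper":1,"offset":[1,3,92],"rotation":[0,0,0]},{"gripper":1,"offset":[1,3,92],"rotation":[0,0,0]},{"gripper":1,"offset":[1,3,92],"rotation":[0,0,0]}]' 70
python3 st.py .5772 .0640 .076
```

```text
t: 24.35
tool_pos: [0.577, 0.0637, 0.0771]
tool_rot: [2.119, 2.317, 0.003]
contact_force: [-0.4, 0.2, 5.9]
opening: 0.0324
grip_force: 69.2
24.35 [-0.018, 0.091, 1.843, -0.0, 1.205, -0.107] [-0.0, -34.4, -30.7, 0.0, -0.2, -0.0] [0.577, 0.0637, 0.0771] A 0.089 z [ 0.003 -0.    -1.   ]
offset [0.3 0.2 1.1]
```

```bash
python3 -m handwheel '[{"gripper":1,"offset":[0,0,-15],"rotation":[0,0,0]},{"gripper":1,"offset":[0,0,-40],"rotation":[0,0,0]},{"gripper":1,"offset":[0,0,-75],"rotation":[0,0,0]},{"gripper":1,"offset":[0,0,-110],"rotation":[0,0,0]},{"gripper":1,"offset":[0,0,-150],"rotation":[0,0,0]},{"gripper":1,"offset":[0,0,-180],"rotation":[0,0,0]},{"gripper":1,"offset":[0,0,-200],"rotation":[0,0,0]},{"gripper":1,"offset":[0,0,-200],"rotation":[0,0,0]}]'
python3 st.py; python3 chk.py; python3 - <<'E'
from h import *
T=cam("top");w=cam("wrist");t=ctrl.get_obs()['tool_pos'];H=cv2.cvtColor(T["image"],cv2.COLOR_RGB2HSV)
# copper plate
m=cv2.inRange(H,(10,90,180),(20,220,255));m[:, :410]=0;m[:,465:]=0;m[:170]=0;m[225:]=0
c=max(cv2.findContours(m,0,2)[0],key=cv2.contourArea);r=cv2.minAreaRect(c);b=cv2.boxPoints(r);P=onz(T,b,.081)
print("plate px",r,"world",onz(T,[r[0]],.081).round(4),P.round(4)[:,:2].tolist(),np.linalg.norm(P[0]-P[1]),np.linalg.norm(P[1]-P[2]))
S=cam("side");H=cv2.cvtColor(S["image"],cv2.COLOR_RGB2HSV);m=cv2.inRange(H,(8,120,200),(18,255,255));m[:,:380]=0;m[:,430:]=0;m[:270]=0;m[320:]=0
c=max(cv2.findContours(m,0,2)[0],key=cv2.contourArea);r2=cv2.minAreaRect(c);print("S",r2,onz(S,[r2[0]],.081).round(4),"tri",two(T,r[0],S,r2[0]))
print("mush tip pred wrist",proj(w,[t+[0,0,-.0615]]))
g=cv2.cvtColor(w["image"],cv2.COLOR_RGB2GRAY);cv2.imwrite("pics/w7.png",w["image"][:,:,::-1])
E
```

```text
t: 25.35
tool_pos: [0.5765, 0.0636, 0.2773]
tool_rot: [2.119, 2.316, 0.003]
contact_force: [0.5, -0.2, -0.8]
opening: 0.032
grip_force: 70.3
25.35 [-0.018, -0.079, 1.667, -0.0, 1.55, -0.107] [0.0, -35.2, -38.7, -0.0, 0.1, 0.0] [0.5765, 0.0636, 0.2773] A 0.089 z [ 0.003 -0.    -1.   ]
0 [0.569  0.1461] pred top [323.  95.] base [323.  95.] [([324.0, 92.0], 10.8, 325.0)]
1 [0.5728 0.1042] pred top [323. 142.] base [323. 135.] [([324.0, 137.0], 12.5, 362.5)]
2 [0.5766 0.0624] pred top [323. 185.] base [323. 172.] []
3 [0.5804 0.0206] pred top [323. 224.] base [323. 206.] [([321.0, 210.0], 14.1, 319.0)]
4 [ 0.5842 -0.0212] pred top [323. 260.] base [323. 238.] [([318.0, 284.0], 47.9, 5013.0)]
5 [ 0.588  -0.0631] pred top [324. 294.] base [323. 268.] []
plate px ((453.0, 174.0), (8.0, 22.0), 90.0) world [[ 0.6083 -0.3062  0.081 ]] [[0.6193, -0.275], [0.6207, -0.3381], [0.5973, -0.3374], [0.596, -0.2744]] 0.06316343466412011 0.023351201704841066
S ((403.6922912597656, 293.0384216308594), (16.36365509033203, 25.51620864868164), 56.30992889404297) [[ 0.5401 -0.2697  0.081 ]] tri (array([ 0.57236223, -0.28436406,  0.09071513]), np.float64(0.07338646342693636))
mush tip pred wrist [[323.3695496  218.49565345]]
```

```bash
python3 - <<'E'
from h import *
T=cam("top");S=cam("side");im=cv2.imread("pics/top0.png");H=cv2.cvtColor(im,cv2.COLOR_BGR2HSV);print(H[192:204:3,436:446:3].tolist())
m=cv2.inRange(H,(10,80,200),(25,220,255));m[:, :425]=0;m[:,455:]=0;m[:182]=0;m[212:]=0
c=max(cv2.findContours(m,0,2)[0],key=cv2.contourArea);r=cv2.minAreaRect(c);P=onz(T,cv2.boxPoints(r),.081)
print(r,"area",cv2.contourArea(c),onz(T,[r[0]],.081).round(4),P.round(4)[:,:2].tolist())
q=[(405+(x-300)/4,175+(y-400)/4) for x,y in((415,455),(465,452),(470,528),(418,534))]
P=onz(T,q,.081);print("manual",P.round(4)[:,:2].tolist(),P.mean(0).round(4))
s=cv2.imread("pics/side0.png");print("tri",two(T,r[0],S,(403.7,293)))
E
python3 st.py
```

```text
[[[23, 129, 255], [24, 115, 255], [23, 127, 255], [22, 130, 255]], [[23, 120, 255], [23, 118, 255], [23, 122, 255], [22, 127, 255]], [[23, 115, 255], [24, 111, 255], [23, 119, 255], [23, 125, 255]], [[23, 116, 255], [23, 115, 255], [23, 123, 255], [23, 126, 255]]]
((440.0, 197.0), (18.0, 14.0), 90.0) area 207.0 [[ 0.5411 -0.2674  0.081 ]] [[0.5666, -0.2481], [0.5674, -0.288], [0.5158, -0.2867], [0.5151, -0.2471]]
manual [[0.5644, -0.2502], [0.5673, -0.2858], [0.513, -0.288], [0.508, -0.2512]] [ 0.5382 -0.2688  0.081 ]
tri (array([ 0.54168076, -0.26817606,  0.07844926]), np.float64(0.0002694466243668889))
25.65 [-0.018, -0.077, 1.671, -0.0, 1.55, -0.107] [0.0, -34.7, -38.0, -0.0, 0.0, 0.0] [0.5752, 0.0636, 0.2734] A 0.089 z [-0.003  0.    -1.   ]
```

Plate centre is (0.541, -0.268); top and side rays agree to 0.3 mm, and its size of 52 x 40 mm fits. Swinging over to the vice at a safe height.

```bash
python3 -m handwheel '[{"gripper":1,"offset":[-30,-10,-15],"rotation":[0,0,0.08]},{"gripper":1,"offset":[-70,-23,-30],"rotation":[0,0,0.16]},{"gripper":1,"offset":[-115,-37,-30],"rotation":[0,0,0.24]},{"gripper":1,"offset":[-160,-52,-30],"rotation":[0,0,0.32]},{"gripper":1,"offset":[-205,-67,-30],"rotation":[0,0,0.4]},{"gripper":1,"offset":[-250,-81,-30],"rotation":[0,0,0.48]},{"gripper":1,"offset":[-285,-93,-30],"rotation":[0,0,0.56]},{"gripper":1,"offset":[-304,-99,-30],"rotation":[0,0,0.59]}]'
python3 st.py
```

```text
t: 26.65
tool_pos: [0.5035, -0.2493, 0.3044]
tool_rot: [-2.703, -1.597, 0.001]
contact_force: [0.4, -0.8, -1.3]
opening: 0.0322
grip_force: 70.3
26.65 [-0.592, -0.13, 1.67, 0.0, 1.603, -0.089] [0.5, -33.0, -38.2, -0.1, -0.0, 0.1] [0.5035, -0.2493, 0.3044] A -0.503 z [-0.001  0.001 -1.   ]
```

```bash
python3 -m handwheel '[{"gripper":1,"offset":[0,0,0],"rotation":[-0.1,0,0]},{"gripper":1,"offset":[0,0,0],"rotation":[-0.21,0,0]},{"gripper":1,"offset":[0,0,0],"rotation":[-0.32,0,0]},{"gripper":1,"offset":[0,0,0],"rotation":[-0.43,0,0]},{"gripper":1,"offset":[0,0,0],"rotation":[-0.54,0,0]},{"gripper":1,"offset":[0,0,0],"rotation":[-0.65,0,0]},{"gripper":1,"offset":[0,0,0],"rotation":[-0.75,0,0]},{"gripper":1,"offset":[0,0,0],"rotation":[-0.75,0,0]}]'
python3 st.py; python3 - <<'E'
from h import *
o=ctrl.get_obs();t=o['tool_pos'];M=R.from_rotvec(o['tool_rot']).as_matrix();z=M[:,2]
p=t+.0615*z;print("point",p.round(4),"tilt",np.degrees(np.arccos(-z[2])))
for zz in(.17,.1): print("move to",zz,(M.T@(np.array([.541,-.268,zz])-p)*1000).round(1))
for n in("top","side","wrist"):
    d=cam(n);cv2.imwrite(f"pics/v_{n}.png",d["image"][:,:,::-1]);print(n,"tip pred",proj(d,[p,t-.019*z]).round(1).tolist())
    H=cv2.cvtColor(d["image"],cv2.COLOR_RGB2HSV)
    if n!="wrist":
        m=cv2.inRange(H,(9,90,90),(16,220,255));u=proj(d,[t-.019*z])[0]
        nn,l,s,ce=cv2.connectedComponentsWithStats(m)
        print([(a.tolist(),b.round(1).tolist()) for a,b in zip(s,ce) if 15<a[4]<2000 and np.hypot(*(b-u))<25])
E
```

```text
t: 27.65
tool_pos: [0.5033, -0.2466, 0.3029]
tool_rot: [2.112, 1.253, 0.491]
contact_force: [0.4, -1.1, 0.0]
opening: 0.0322
grip_force: 70.4
27.65 [-0.635, -0.624, 2.163, 0.12, 0.865, -0.177] [0.0, -15.5, -40.1, 0.4, -2.4, -0.0] [0.5033, -0.2466, 0.3029] A -0.5 z [ 0.596 -0.325 -0.734]
point [ 0.5399 -0.2666  0.2577] tilt 42.754948467195064
move to 0.17 [ -0.8 -58.4  65.5]
move to 0.1 [  -0.8 -105.9  116.9]
top tip pred [[457.8, 185.3], [454.5, 200.6]]
[([447, 192, 7, 12, 38], [449.7, 197.4])]
side tip pred [[412.4, 231.7], [386.4, 210.3]]
[]
wrist tip pred [[321.3, 217.2], [320.1, 282.0]]
```

```bash
python3 - <<'E'
import cv2,numpy as np
for n,(x,y) in(("wrist",(321,217)),("side",(412,232))):
    im=cv2.imread(f"pics/v_{n}.png");H=cv2.cvtColor(im,cv2.COLOR_BGR2HSV)
    for v in range(y-14,y+22,2): print(v," ".join(f"{a:3d}/{b:3d}" for a,b in H[v,x-16:x+17:2,1:3].tolist()))
    print()
E
```

```text
203 122/128 118/121 120/128 118/125 115/140 113/145 113/135 114/139 116/128 113/133 108/118 116/110 116/112 116/112 115/122 110/127 113/120
205 119/118 124/125 115/124 115/126 120/128 112/148 115/137 123/137 123/135 111/126 112/118 118/110 121/112 111/117 118/115 115/124 118/119
207 121/116 119/129 116/117 118/130 120/132 119/133 111/138 120/128 114/137 116/127 117/116 116/112 114/116 122/111 118/110 111/124 113/115
209 111/120 121/118 112/127 116/125 115/133 118/127 115/133 117/126 122/132 112/125 116/121 115/120 115/113 122/111 109/105 114/116 121/118
211 118/121 114/116 122/127 119/124 122/128 113/135 114/130 120/138 117/144 107/121 113/122 111/126 114/123 109/ 98 110/104 123/114 124/132
213 118/115 117/131 111/120 117/133 116/127 124/132 119/131 120/134 117/142 113/126 115/115 114/132 114/116 111/103 112/ 98 118/112 121/171
215 112/130 115/124 122/123 116/127 116/128 116/121 116/123 116/130 115/138 117/139 113/129 116/125 115/111 112/105 125/ 94 119/161 116/173
217 115/140 123/112 116/127 120/119 113/124 120/117 121/112 114/127 123/135 122/132 112/134 121/124 117/120 119/101 122/
[... 3240 characters left out ...]

244  95/166  14/248  18/203  19/151  53/ 91 145/ 79 152/ 94  61/122 255/239 255/254 221/255 255/254 255/240 255/210  83/102 147/ 85 134/103
246 104/150  54/113 100/ 87 142/117 134/152 135/163 137/164  55/134 255/226 255/222 255/239 255/241 255/222 255/184  32/127 140/169 134/145
248 134/145 136/165 137/173 129/150 137/145 131/146 137/154  69/118 255/169 255/226 255/245 255/244 255/214 255/163  38/120 140/170 136/175
250 129/140 134/141 132/145 137/175 133/167 134/156 136/148 149/156  57/111 255/224 255/255 255/255 255/225 255/125 106/ 94 135/145 138/170
252 129/144 131/144 135/140 138/150 134/184 137/169  59/168  49/194 157/128 255/212 255/255 255/255 255/236  37/ 76 141/ 87 130/126 133/150
```

The graver tip is seen at wrist (324.5,218.5) and side (413.5,231.5), within about 2 mm of prediction. Lowering most of the way.

```bash
python3 -m handwheel '[{"gripper":1,"offset":[0,-12,13],"rotation":[0,0,0]},{"gripper":1,"offset":[-1,-27,30],"rotation":[0,0,0]},{"gripper":1,"offset":[-1,-42,46],"rotation":[0,0,0]},{"gripper":1,"offset":[-1,-57,63],"rotation":[0,0,0]},{"gripper":1,"offset":[-1,-71,78],"rotation":[0,0,0]},{"gripper":1,"offset":[-1,-81,89],"rotation":[0,0,0]},{"gripper":1,"offset":[-1,-86,95],"rotation":[0,0,0]},{"gripper":1,"offset":[-1,-86,95],"rotation":[0,0,0]}]'
python3 st.py; cat > v.py <<'E'
from h import *
o=ctrl.get_obs();t=o['tool_pos'];M=R.from_rotvec(o['tool_rot']).as_matrix();z=M[:,2]
p=t+.0615*z;print("point",p.round(4),"tilt",np.degrees(np.arccos(-z[2])).round(1),"to .100:",(M.T@(np.array([.541,-.268,.100])-p)*1000).round(1))
for n in("side","wrist","top"):
    d=cam(n);u=proj(d,[p])[0];print(n,"tip pred",u.round(1),"plate pred",proj(d,[[.541,-.268,.081]])[0].round(1));x,y=u.round().astype(int)
    H=cv2.cvtColor(d["image"],cv2.COLOR_RGB2HSV)
    if n=="top":continue
    for v in range(y-12,y+16,2): print(v,x-16," ".join(f"{a:3d}/{b:3d}" for a,b in H[v,x-16:x+17:2,1:3].tolist()))
E
python3 v.py
```

```text
t: 28.8
tool_pos: [0.5053, -0.2496, 0.1765]
tool_rot: [2.11, 1.25, 0.492]
contact_force: [-0.3, -0.8, -1.5]
opening: 0.0319
grip_force: 70.4
28.8 [-0.637, -0.507, 2.303, 0.163, 0.607, -0.234] [-0.0, -16.1, -37.6, 0.3, -2.2, -0.0] [0.5053, -0.2496, 0.1765] A -0.501 z [ 0.597 -0.327 -0.732]
point [ 0.5421 -0.2697  0.1315] tilt 42.9 to .100: [  1.  -22.7  21.9]
side tip pred [407.  276.8] plate pred [403.5 292.3]
265 391 171/133 177/186 169/169 134/150 140/158 140/162 139/134 132/137 136/139 136/150 136/135 141/146 145/141  17/237  21/194 145/179 134/173
267 391 170/180 174/193 178/183 178/166 136/159 136/161 135/159 132/137 131/128 133/132 128/137 127/129 138/129  22/237  18/188 144/136 136/178
269 391 169/163 174/169 186/200 177/195  44/161 128/161 145/167 139/160 129/132 132/129 129/132 134/133 139/130  23/221  19/177 141/137 138/146
271 391 136/143 136/157 151/165  74/142  23/163  24/179 103/159 143/159 131/142 132/118 133/125 130/131 135/128  28/192  18/155 141/148 129/142
273 391 129/105 132/143 138/161 142/169 100/155  16/157  19/179  73/161 132/147 138/129 130/124 134/124 139/12
[... 2751 characters left out ...]
   5/108  10/126   9/140  55/138  82/ 81  15/121  12/169  10/181  10/202
226 308 117/129 120/113 119/109 113/115 113/129 107/112   9/ 89   8/ 93   7/117  10/132   7/145  36/114 115/ 82  11/113  13/154  10/171  13/195
228 308 121/122 120/125 120/117 118/ 97 120/117 112/116  14/ 89   8/ 93   8/125   6/138   7/145  59/130 121/ 84  26/ 98  14/145  13/176  10/202
230 308 120/115 112/134 109/124 113/111 119/101 112/109  17/ 92   7/103  10/130  11/143   5/140  59/126 121/101  33/ 94  11/142  10/172  11/194
232 308 117/122 123/122 110/130 111/113 116/ 99  99/103  14/ 94   7/110   9/136   5/145   9/137  45/125 117/100  88/ 81  15/134  12/167  11/183
top tip pred [445.5 193.5] plate pred [440.2 197. ]
```

```bash
python3 - <<'E'
from h import *
d=cam("wrist");H=cv2.cvtColor(d["image"],cv2.COLOR_RGB2HSV)
C=[[.541+a,-.268+b,.081] for a,b in((.026,.02),(.026,-.02),(-.026,-.02),(-.026,.02))];print(proj(d,C).round().tolist())
x,y=proj(d,[[.541,-.268,.081]])[0].astype(int);print(H[y-8:y+9:8,x-8:x+9:8].tolist())
m=cv2.inRange(H,(8,60,200),(28,255,255))
for c in cv2.findContours(m,0,2)[0]:
    if cv2.contourArea(c)>150: print(cv2.contourArea(c),cv2.boundingRect(c),cv2.approxPolyDP(c,5,True)[:,0].tolist())
E
```

```text
[[291.0, 161.0], [309.0, 198.0], [267.0, 239.0], [242.0, 203.0]]
[[[12, 124, 234], [12, 126, 233], [12, 125, 234]], [[12, 126, 233], [12, 125, 233], [12, 128, 234]], [[12, 126, 233], [12, 128, 234], [12, 124, 233]]]
811.0 (301, 269, 51, 37) [[351, 279], [331, 269], [312, 273], [319, 286], [308, 289], [301, 305], [323, 290], [341, 294]]
283.5 (399, 234, 20, 32) [[411, 234], [399, 254], [407, 265], [418, 246]]
2461.0 (240, 162, 67, 76) [[287, 162], [240, 204], [243, 218], [262, 232], [258, 237], [306, 197]]
422.5 (39, 119, 35, 17) [[39, 122], [49, 135], [73, 130], [68, 120]]
```

The plate's corners in the wrist view, at (287,162), (240,204) and (306,197), match prediction within 3 px. Final lowering.

```bash
python3 -m handwheel '[{"gripper":1,"offset":[0,-5,5],"rotation":[0,0,0]},{"gripper":1,"offset":[0,-10,10],"rotation":[0,0,0]},{"gripper":1,"offset":[0,-15,15],"rotation":[0,0,0]},{"gripper":1,"offset":[0,-19,19],"rotation":[0,0,0]},{"gripper":1,"offset":[0,-22,21],"rotation":[0,0,0]},{"gripper":1,"offset":[0,-22,21],"rotation":[0,0,0]},{"gripper":1,"offset":[0,-22,21],"rotation":[0,0,0]},{"gripper":1,"offset":[0,-22,21],"rotation":[0,0,0]}]'
python3 v.py | grep -v /; python3 - <<'E'
from h import *
o=ctrl.get_obs();print(o['dq'].round(3),o['contact_force'].round(1))
im=cam("side")["image"];H=cv2.cvtColor(im,cv2.COLOR_RGB2HSV)
for v in range(276,304,2): print(v," ".join(f"{a:3d}/{b:3d}" for a,b in H[v,388:420:2,1:3].tolist()))
tops=[(305.0,176.6),(315.1,183.8),(336.8,199.2),(348.4,207.4),(360.4,215.9)]
for x,y in tops: print(cv2.getRectSubPix(H[:,:,2].astype(np.float32),(5,24),(x,y+2)).mean(1).round().astype(int).tolist()[6:])
E
```

```text
t: 30.0
tool_pos: [0.504, -0.249, 0.1473]
tool_rot: [2.108, 1.249, 0.492]
contact_force: [0.7, -0.1, -0.0]
opening: 0.0319
grip_force: 70.4
point [ 0.5408 -0.2691  0.1023] tilt 43.0 to .100: [ 1.1 -1.9  1.4]
side tip pred [404.9 286.2] plate pred [403.5 292.3]
wrist tip pred [325.7 218.2] plate pred [305.8 209.3]
top tip pred [442.5 195.8] plate pred [440.2 197. ]
[-0.002  0.003  0.002 -0.001 -0.001  0.   ] [ 0.6 -0.7  0.1]
276 176/122 174/195 175/185 180/154 134/133 137/166 133/165 135/161 142/154 143/136 137/128 138/142 136/148 131/134 131/130 131/119
278 174/161 172/172 176/188 193/203 135/145 127/122 142/158 147/156  99/154  32/200 122/136 140/138 138/139 133/152 129/134 139/127
280 162/143 159/149 183/173 178/191  27/160  21/160 110/123  34/202   0/255   8/255  14/241 102/152 143/132 142/142 137/158 129/134
282 136/143 135/149 129/132 136/135  84/121  17/149  16/173   9/255  17/255  70/255  14/249 145/255  24/171 107/119 143/143 133/157
284 136/141 139/145 146/150 138/122  41/180   0/255  30/202  22/154  82/225 146/255 165/254 100/205   0/255  38/183 152/131 138/142
286 145/149 
[... 929 characters left out ...]
55   5/255  12/241  92/222 179/185 174/218 171/201 173/204 143/255 151/255  43/148  19/165  10/250  14/236  22/153
302  19/172  17/179  21/170  20/166  67/183 191/187 170/198 174/196 160/194  71/226   9/255  17/139  18/142  20/177  17/151  21/148
[134, 125, 117, 116, 118, 122, 123, 120, 119, 119, 118, 117, 115, 114, 113, 111, 111, 110]
[187, 211, 202, 196, 208, 204, 174, 134, 124, 123, 123, 127, 128, 127, 126, 126, 117, 99]
[131, 132, 156, 222, 246, 232, 209, 158, 133, 128, 128, 127, 126, 126, 124, 124, 130, 149]
[122, 124, 165, 237, 245, 231, 209, 148, 132, 128, 127, 128, 127, 127, 126, 124, 123, 111]
[129, 132, 175, 234, 247, 236, 209, 168, 136, 130, 128, 128, 128, 127, 126, 126, 125, 123]
```

```bash
python3 -c "
from station import ctrl
print(ctrl.finish_job())"
```

```text
the job is handed in; nothing more can be done
None
```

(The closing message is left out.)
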